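# Open the paddle-latched case and stack the tray of bushes in it

## Robot

A 6-joint arm with a two-finger parallel gripper is mounted at the origin on a cart in front of the work surface, level with it; the furniture and walls round the work are solid. World frame = base frame: x ahead of the robot, y to its left, z up, the work surface at z = 0. Lengths are in m, angles in degrees, forces in N, time in s.
With the tool pointing down it reaches from about 0.35 to 0.875 m from the base axis. Payload 4.2 kg.
Tool frame: the origin (TCP) lies midway between the tips of the shut fingers; the grasp point (between the pads) lies 19 mm behind it; z points along the fingers, y is the line along which they close (so a half turn about z gives the same grasp; the last joint's range is limited). The gripper opens to 87 mm and grips with 3 to 60 N. Pads are 19 mm wide; open, the fingers measure 117 mm over their backs; the gripper's body (75 mm by 190 mm) begins 51 mm behind the grasp point.
Start: joints at [-56.345, 22.042, 0.453, 0, -68.411, -14.817], TCP at [0.202, -0.591, 0.184] pointing down, gripper open.
Joint ranges: [-179.83, 179.83], [-69.29, 118.12], [-61.27, 80.66], [-181.25, 117.63], [-171.15, -9.14], [-177.46, 177.46]. Speed limits (degrees/s): [159.86, 159.86, 180, 180, 180, 180].

## Interface

Orientations are given as a 3x3 rotation matrix whose columns are the frame's x, y, z axes.
In Python, from station import * gives the robot as it stands. The module is installed in compiled form; this text tells all that it offers.
- The arm moves only by the tool servo_tool, never from a script. Its argument "deltas" is a list of rows, each an object of numbers: "tx", "ty", "tz": the shift along the tool's x, y, z in mm; "ax", "ay", "az": the turn, a rotation vector about the tool's x, y, z in rad; "claw": the finger opening in mm, from 0 to 87. In form: [{"tx": .., "ty": .., "tz": .., "ax": .., "ay": .., "az": .., "claw": ..}, ...]. A call has 1 to 12 rows; each row is the pose to reach, as a shift and turn from the pose commanded when the call began, along the tool's axes at that moment; what a row does not reach only later rows make up. A row lasts 1/12 s, in which the tool goes at most 41.7 mm and 7.16 degrees, less where a joint would pass 70% of its speed; a pose out of reach is approached as far as the arm can. A call with a gripper value outside its range is refused whole. The fingers move at their own pace and stop on an object; the grip force is fixed at half the most. Time passes only in rows, so rows that repeat a pose let the fingers close. It gives the time, the measured TCP pose, the force, the opening and the grip force at its end, in the units of the state.
- sense(): the state, without advancing time (a new reading comes with each control period).
- capture(name): name is "scene" or "top" or "wrist"; returns the picture (420x560x3 uint8, blue, green, red); there is no depth.
- calibration(name): a dict with "fx", "fy", "cx", "cy" (pixels), "cam_to_world" (4x4, takes a point from camera to world coordinates); the wrist camera has in their place "hand_eye" (4x4, takes a point from camera to tool coordinates, whose origin is the TCP and whose axes are the flange's). Camera axes: x right, y down, z forward; pixel columns grow to the right and rows downward; lengths in m; the calibration is good to about 2 mm. A picture is of the moment at which its call begins: read the wrist's pose just before it. calibration takes no time and is no camera call.
- finish_job(): hands the job in; it is judged then, once.
Trained networks look in the newest picture that a camera, given by its name, has taken for a name from the list of things; names that differ only in an ending like _2 or _b are one class to them, and where a whole thing is asked for, a point or a joint stands for the part that bears it (a point fixed in the world has none). Each returns a list of dicts, best first, with "confidence" (0 to 1); they miss things now and then, are a little off and sometimes report something else, mostly with a low value. They report only what shows in the picture. A call takes as long as a camera call. They do not tell look-alikes from the thing itself.
- recognise(label, camera): "xyz" ([x, y, z] in m, in the coordinates of the camera as it stood for that picture, good to about 4 mm: the middle of the surface that is visible of it).
- trace(label, camera): "mask" (420x560 bool, what is visible of it).
The state is a dict: "time_s": time; "joints": joint angles; "joint_velocities": joint speeds; "effort": joint torques, N m; "tcp_pos": TCP position; "ee_rot": TCP orientation; "wrist_force": force on the tool from outside, world axes, zero at the start; "moment": the same for the moment, N m; "gripper_width": opening from 0.0 (shut) to 1.0 (fully open); "gripper_force": force on a finger pad.
Only numpy, scipy, OpenCV 4.12 (cv2) and the standard library are available. Lean on these libraries where they do the work, as an engineer would, in place of code of your own. Each camera call takes 0.05 s, during which the arm holds its last target. There are 200 camera calls.

## Task

Take the oilstone off the lid of the grey steel case and lay it flat on the bench clear of the case, without dropping it. Then lift the paddle handle to free its latch, swing the lid up until it stands open by itself, and put the pin-footed tray with its two bushes into the case so that its four pins drop fully into the sockets of the tray already in there. Keep the tray upright with the bushes in it, and do not disturb the plug gauge, the marker or the tin.

Things in the scene. Friction and masses are not known exactly. Their poses are not given: they have to be found in the camera images.
- case: Fixed grey steel case on the bench, 150 (its x) x 200 (its y) mm, walls 3 mm thick, 100 mm high, left or right of the centre line, turned up to 0.25 rad. Origin: centre of its underside; its front, with the paddle, faces its -x. Inside, behind the middle of the front wall, a striker loop 34 mm wide reaches back to x = -42 mm at height 81 to 96 mm; the rest is free but for the lower tray.
- lid (a joint): Lid angle about the rear hinge (rad): 0 shut, grows as the front edge rises, stop at 2.0. A 6 mm plate, top face 106 mm above the bench when shut, 0.4 kg. While the paddle is down a hidden pawl holds it shut (2 to 3 mm of play). Open, its pawl juts 18 mm from the underside, 120 mm from the hinge. The hinge is stiff (0.45 N m of friction): the lid stays wherever it is left.
- lid_hinge (a point): Middle of the lid's hinge axis: 75 mm behind the case's origin (its +x), 100 mm up. Its frame turns with the lid: x backwards along the lid when shut, y along the hinge.
- paddle (a joint): Paddle angle about its pivot on the lid (rad): 0 lying down (a light spring returns it, about 1 N at the bar), grows as its front bar is lifted; the pawl is free beyond about 0.3; stop at 0.5, where pulling on lifts the lid. Pivot along the case's y, 120 mm in front of the lid hinge and 12 mm above it when shut; cheeks beside it reach 14 mm above the lid's top.
- paddle_bar (a point): Centre of the paddle's finger bar: round steel, 12 mm thick, 44 mm long along the case's y, at the front end of the 40 mm wide paddle, 48 mm in front of its pivot and 2 mm above it. Shut, it is 18 mm in front of the front wall, 114 mm above the bench, free air below. Gripped by its two ends from above (fingers closing along the case's y) it turns between the fingers as paddle and lid swing.
- base_tray: Lower tray of bare aluminium fixed on the case's floor, 85 (x) x 150 (y) mm, centred 16.5 mm behind the case's centre, axes of the case. Corner posts 24 mm square, 22 mm high, each with a square socket 14 mm wide, 15 mm deep; sockets at x = +-30.5, y = +-63 mm. Origin: centre of its underside, 3 mm above the bench.
- seat (a point): Where the origin of the pin-footed tray lies when seated: middle of the lower tray, 10 mm above its underside (13 mm above the bench), axes of the case.
- pin_tray: Loose open tray of bare aluminium, 85 (x) x 150 (y) mm, about 0.25 kg, on four round pins 8 mm in diameter with cone tips at x = +-30.5, y = +-63 mm, reaching 12 mm below the deck. Origin: centre of the plane of the pin tips. Floor at 15 mm, rim at 35 mm, cross walls at y = +-18 mm. A half turn makes no difference to the fit.
- tray_handle (a point): Centre of the pin-footed tray's bar handle: a steel bar 10 mm wide and 10 mm high, 80 mm long along the tray's x, on two end posts, its centre 70 mm above the pin tips; grip it across (fingers closing along the tray's y).
- bush_a: Loose grey flanged bush, 20 mm across, 30 mm high, standing in the +y end pocket of the pin-footed tray. Origin: centre of its underside.
- bush_b: Loose grey flanged bush, 22 mm across, 24 mm high, standing in the -y end pocket of the pin-footed tray. Origin: centre of its underside.
- oilstone: Loose two-grit oilstone, 42 (x) x 125 (y) x 22 mm high, about 0.26 kg, brittle, lying on the lid behind the paddle. Origin: centre of its underside. Bare bench top: x 0.36 to 0.75 m, y -0.26 to 0.30 m, save for what stands there, gloves (x below 0.50 with y above 0.16) and a vice 0.16 m high (x below 0.39 with y below -0.11).
- plug_gauge: Bystander: plug gauge, a rod 22 mm thick and 114 mm long along its y, lying behind the case. Origin: centre of its underside.
- marker: Bystander: felt marker 13 x 128 (y) x 15 mm, lying behind the pin-footed tray's first place. Origin: centre of its underside.
- tin: Bystander: round tin 68 mm across, 54 mm high, standing at the back, behind the gap between case and tray. Origin: centre of its underside.
There are look-alikes about, which are no part of the job. What is shaped like the bush_a but blue or purple is not meant.

How it is judged (in metres and radians):
On the way, in this order (a step that is already met when the one before it is completed fails the run):
1. the oilstone lies flat and still on the bench, clear of the case, with the lid still shut (height (world z) of oilstone below 0.012 m and angle between oilstone's own z axis and vertical below 0.15 rad and horizontal distance between oilstone and case above 0.1 m and linear speed of oilstone below 0.02 m/s and value of joint lid below 0.1 rad), for 0.2 s.
2. the lid is swung up to stand open (beyond 1.4 rad) (value of joint lid above 1.4 rad), for 0.2 s.
3. the tray with its bushes is seated on the lower tray, all pins down in their sockets (horizontal distance between pin_tray and seat below 0.005 m and z of pin_tray in the frame of seat between -0.004 and 0.003 m and angle between pin_tray's own z axis and vertical below 0.05 rad and linear speed of pin_tray below 0.02 m/s and x of bush_a in the frame of pin_tray between -0.0425 and 0.0425 m and y of bush_a in the frame of pin_tray between -0.075 and 0.075 m and z of bush_a in the frame of pin_tray between 0.005 and 0.04 m and x of bush_b in the frame of pin_tray between -0.0425 and 0.0425 m and y of bush_b in the frame of pin_tray between -0.075 and 0.075 m and z of bush_b in the frame of pin_tray between 0.005 and 0.04 m), for 0.2 s.
At the end, for the whole second after the job is handed in: Tray seated in the case: within 5 mm sideways of the seat, at most 3 mm above it, level within 0.05 rad, at rest, both bushes in it. Lid open by itself beyond 1.4 rad. Oilstone flat (0.15 rad) and at rest on the bench, its centre over 100 mm from the case's centre (all of step 3 and height (world z) of oilstone below 0.012 m and angle between oilstone's own z axis and vertical below 0.15 rad and horizontal distance between oilstone and case above 0.1 m and linear speed of oilstone below 0.02 m/s and value of joint lid above 1.4 rad and velocity of joint lid below 0.05 rad/s); the robot touches nothing.
It fails at once if the oilstone is dropped or knocked down (falls faster than 0.7 m/s below 60 mm) (height (world z) of oilstone below 0.06 m and linear speed of oilstone above 0.7 m/s).
It fails at once if the pin-footed tray is tipped by more than 0.5 rad (angle between pin_tray's own z axis and vertical above 0.5 rad).
It fails at once if the plug gauge is moved by more than 25 mm (distance of plug_gauge from where it was at the start of the episode above 0.025 m).
It fails at once if the marker is moved by more than 25 mm (distance of marker from where it was at the start of the episode above 0.025 m).
It fails at once if the tin is moved by more than 25 mm (distance of tin from where it was at the start of the episode above 0.025 m).
It also fails if it takes over 72 s, if anything falls off the work surface, if the arm or the gripper's body presses on something with over 40 N, if the wrist force passes 120 N, or if a joint passes its speed limit or range.

## Working session

There is one attempt and no reset: what is moved stays moved. The work goes in short steps, Python scripts to look and compute and a tool call to move; the robot and the scene stay as the last step left them, time stands still between calls to the robot, and variables do not carry over. Pictures are saved under pics/ and viewed, at most 10 in all, crops included, and the job is handed in when it is done.

Besides the shell and the picture viewer there is one more tool, called after "Request:" by a JSON object that holds its "method" and its "body", one argument or row to a line. servo_tool: Moves the arm, as the interface text tells. Its arguments: {"type":"object","properties":{"deltas":{"type":"array","items":{"type":"object","properties":{"tx":{"type":"number"},"ty":{"type":"number"},"tz":{"type":"number"},"ax":{"type":"number"},"ay":{"type":"number"},"az":{"type":"number"},"claw":{"type":"number"}}}}},"required":["deltas"]}

```bash
mkdir -p pics
cat > h.py <<'E'
from station import *
import numpy as np, cv2
def c2w(cam):
    c=calibration(cam)
    if 'cam_to_world' in c: return np.array(c['cam_to_world']),c
    s=sense();T=np.eye(4);T[:3,:3]=s['ee_rot'];T[:3,3]=s['tcp_pos']
    return T@np.array(c['hand_eye']),c
def rec(l,cam,T):
    return [(round(r['confidence'],2),(T@np.r_[r['xyz'],1])[:3].round(4)) for r in recognise(l,cam)[:3]]
def plane(cam,T,c,uv,z):
    uv=np.atleast_2d(uv).astype(float)
    d=np.c_[(uv[:,0]-c['cx'])/c['fx'],(uv[:,1]-c['cy'])/c['fy'],np.ones(len(uv))]@T[:3,:3].T
    o=T[:3,3];return o+d*((z-o[2])/d[:,2])[:,None]
def proj(T,c,P):
    p=(np.atleast_2d(P)-T[:3,3])@T[:3,:3]
    return np.c_[c['fx']*p[:,0]/p[:,2]+c['cx'],c['fy']*p[:,1]/p[:,2]+c['cy']]
def rect(l,cam,T,c,z):
    t=trace(l,cam)
    if not t: return None
    m=t[0]['mask'].astype(np.uint8);k=max(cv2.findContours(m,0,1)[0],key=cv2.contourArea)[:,0]
    P=plane(cam,T,c,k,z)[:,:2]
    (ce,sz,a)=cv2.minAreaRect((P*1000).astype(np.float32))
    return round(t[0]['confidence'],2),np.round(ce,1),np.round(sz,1),round(a,1),m.sum()
E
python3 - <<'E'
from h import *
s=sense();print({k:np.round(v,3).tolist() for k,v in s.items()})
for cam in('top','scene'):
    im=capture(cam);cv2.imwrite(f'pics/{cam}0.png',im);T,c=c2w(cam);print(cam,T.round(3).tolist(),c['fx'])
    for l in['case','lid','paddle_bar','paddle','oilstone','pin_tray','tray_handle','bush_a','plug_gauge','marker','tin']:print(l,rec(l,cam,T))
    for l,z in[('oilstone',.128),('lid',.106),('pin_tray',.035),('marker',.015),('plug_gauge',.011),('tray_handle',.075),('paddle',.112)]:print(l,rect(l,cam,T,c,z))
a=cv2.imread('pics/top0.png');b=cv2.imread('pics/scene0.png')
cv2.imwrite('pics/both.png',cv2.resize(np.vstack([a,b]),(400,600)))
print(calibration('wrist'))
E
```

```text
{'time_s': 0.0, 'joints': [-56.344, 22.09, 0.378, -0.029, -68.411, -14.814], 'joint_velocities': [0.093, -0.028, -0.051, 0.027, -0.045, -0.069], 'effort': [-0.002, -39.066, 18.741, 4.22, 0.011, -0.0], 'tcp_pos': [0.202, -0.591, 0.182], 'ee_rot': [[-0.946, -0.323, -0.001], [-0.323, 0.946, 0.002], [0.0, 0.002, -1.0]], 'wrist_force': [0.108, -0.403, -0.364], 'moment': [0.016, -0.03, 0.032], 'gripper_force': 0.0, 'gripper_width': 1.001}
top [[0.019, -0.988, 0.15, 0.493], [-1.0, -0.017, 0.012, 0.011], [-0.009, -0.15, -0.989, 0.994], [0.0, 0.0, 0.0, 1.0]] 402.23419022899844
case [(0.57, array([ 0.5349, -0.1189,  0.1003]))]
lid [(0.88, array([ 0.5313, -0.1235,  0.1012])), (0.62, array([0.6623, 0.0981, 0.0132]))]
paddle_bar [(0.56, array([ 0.4793, -0.1241,  0.1161]))]
paddle [(0.66, array([ 0.4819, -0.1258,  0.1142]))]
oilstone [(0.82, array([ 0.5815, -0.1522,  0.1299]))]
pin_tray [(0.72, array([0.5742, 0.1013, 0.0129]))]
tray_handle [(0.71, array([ 0.583 , -0.1512,  0.1285])), (0.66, array([0.5774, 0.1026, 0.0171])), (0.45, array([ 0.5299, -0.1208,  0.1029]))]
bush_a [(0.52, array([0.5886, 
[... 2039 characters left out ...]
[659.5, 124.1]), array([87.3, 19.6]), 73.3, np.uint64(255))
plug_gauge None
tray_handle (0.86, array([551.7, 142.3]), array([152.6, 126. ]), 88.6, np.uint64(2667))
paddle (0.55, array([ 476. , -127.6]), array([54.2, 58.4]), 88.3, np.uint64(356))
{'fx': 334.6954931937728, 'fy': 334.6954931937728, 'cx': 286.42350261842967, 'cy': 213.906256889104, 'hand_eye': array([[ 3.64505761e-04, -9.64377674e-01, -2.64528956e-01,
         7.05695685e-02],
       [ 9.99999925e-01,  3.85129506e-04, -2.61013514e-05,
        -2.39384198e-04],
       [ 1.27049467e-04, -2.64528927e-01,  9.64377743e-01,
        -2.00474213e-01],
       [ 0.00000000e+00,  0.00000000e+00,  0.00000000e+00,
         1.00000000e+00]])}
```

View pics/top0.png

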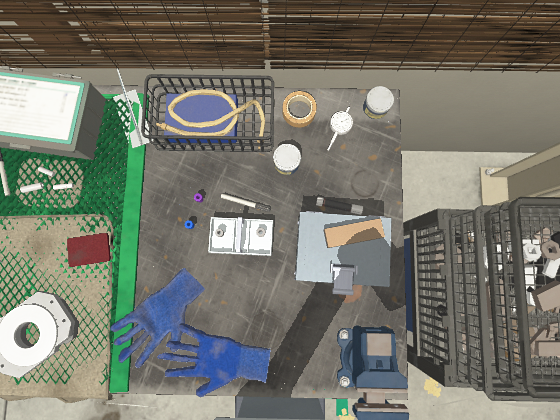

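View pics/scene0.png

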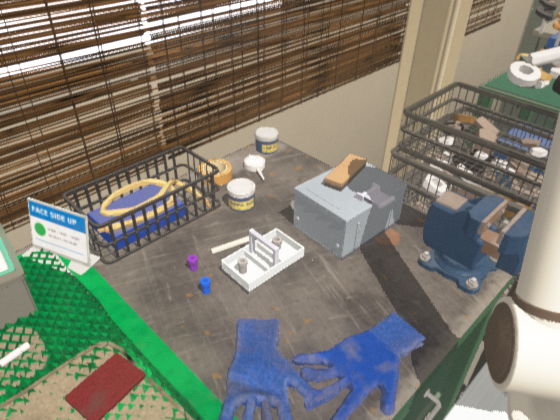

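The top view shows the case at px (345,248) with the oilstone at (354,234) and the paddle at (344,278). The pin-footed tray with its two grey bushes is at (240,236), the marker at (243,200), the plug gauge at (340,205) and the tin at (287,157). The blue and purple bushes at (190,224) and (198,197) stand outside the tray. They are look-alikes that I won't touch. The grey ones in the tray are the ones meant, and they ride along with it.

```bash
cat >> h.py <<'E'
from scipy.spatial.transform import Rotation as R
def to(x,y,z,yaw):
    "delta in tool axes (mm, rad) to a tool-down pose whose y axis has world angle yaw (deg)"
    s=sense();A=np.array(s['ee_rot']);a=np.radians(yaw)
    Y=np.array([np.cos(a),np.sin(a),0]);Z=np.array([0,0,-1.]);B=np.c_[np.cross(Y,Z),Y,Z]
    print('t',(A.T@(np.array([x,y,z])-s['tcp_pos'])*1000).round(1),'r',R.from_matrix(A.T@B).as_rotvec().round(3),'| at',np.round(s['tcp_pos'],4),'f',np.round(s['wrist_force'],1),'w',round(s['gripper_width']*87,1),'t',s['time_s'])
E
python3 -c "
from h import *
to(.56,-.14,.36,192.1)"
```

```text
t [-484.8  311.6 -176.4] r [ 0.     0.    -1.453] | at [ 0.2018 -0.5915  0.1836] f [ 0.2 -0.3  0.2] w 87.1 t 1.9
```

Request:
{"method": "servo_tool", "body": {
  "deltas": [
    {"tz": -40},
    {"tz": -80},
    {"tz": -120},
    {"tz": -160},
    {"tz": -180},
    {"tz": -180}
  ]
}}

```text
schema error: expected keys tx, ty, tz, ax, ay, az, claw
```

Request:
{"method": "servo_tool", "body": {
  "deltas": [
    {"tx": 0, "ty": 0, "tz": -40, "ax": 0, "ay": 0, "az": 0, "claw": 87},
    {"tx": 0, "ty": 0, "tz": -80, "ax": 0, "ay": 0, "az": 0, "claw": 87},
    {"tx": 0, "ty": 0, "tz": -120, "ax": 0, "ay": 0, "az": 0, "claw": 87},
    {"tx": 0, "ty": 0, "tz": -160, "ax": 0, "ay": 0, "az": 0, "claw": 87},
    {"tx": 0, "ty": 0, "tz": -180, "ax": 0, "ay": 0, "az": 0, "claw": 87}
  ]
}}

```text
time_s: 2.32
tcp_pos: [0.2017, -0.5928, 0.37]
ee_rot: [[-0.946, -0.323, 0.003], [-0.323, 0.946, -0.009], [-0.0, -0.009, -1.0]]
wrist_force: [0.4, -0.6, 1.6]
gripper_width: 1.006
gripper_force: 0.0
```

Request:
{"method": "servo_tool", "body": {
  "deltas": [
    {"tx": -485, "ty": 312, "tz": 0, "ax": 0, "ay": 0, "az": -1.45, "claw": 87},
    {"tx": -485, "ty": 312, "tz": 0, "ax": 0, "ay": 0, "az": -1.45, "claw": 87},
    {"tx": -485, "ty": 312, "tz": 0, "ax": 0, "ay": 0, "az": -1.45, "claw": 87},
    {"tx": -485, "ty": 312, "tz": 0, "ax": 0, "ay": 0, "az": -1.45, "claw": 87},
    {"tx": -485, "ty": 312, "tz": 0, "ax": 0, "ay": 0, "az": -1.45, "claw": 87},
    {"tx": -485, "ty": 312, "tz": 0, "ax": 0, "ay": 0, "az": -1.45, "claw": 87},
    {"tx": -485, "ty": 312, "tz": 0, "ax": 0, "ay": 0, "az": -1.45, "claw": 87},
    {"tx": -485, "ty": 312, "tz": 0, "ax": 0, "ay": 0, "az": -1.45, "claw": 87},
    {"tx": -485, "ty": 312, "tz": 0, "ax": 0, "ay": 0, "az": -1.45, "claw": 87},
    {"tx": -485, "ty": 312, "tz": 0, "ax": 0, "ay": 0, "az": -1.45, "claw": 87},
    {"tx": -485, "ty": 312, "tz": 0, "ax": 0, "ay": 0, "az": -1.45, "claw": 87},
    {"tx": -485, "ty": 312, "tz": 0, "ax": 0, "ay": 0, "az": -1.45, "claw": 87}
  ]
}}

```text
time_s: 3.32
tcp_pos: [0.5133, -0.1978, 0.364]
ee_rot: [[0.212, -0.977, 0.001], [-0.977, -0.212, -0.0], [0.0, -0.001, -1.0]]
wrist_force: [-0.2, -1.1, -0.2]
gripper_width: 0.997
gripper_force: 0.0
```

```bash
python3 -c "
from h import *
to(.56,-.14,.36,192.1);print(np.round(sense()['joints'],1))"
```

```text
t [-46.5 -57.9   4.1] r [-0.001 -0.     0.003] | at [ 0.5133 -0.1978  0.364 ] f [-0.2 -1.1 -0.2] w 86.8 t 3.3167
[ -4.2  10.6   9.8   0.  -89.1  16.4]
```

Request:
{"method": "servo_tool", "body": {
  "deltas": [
    {"tx": -46, "ty": -58, "tz": 4, "ax": 0, "ay": 0, "az": 0, "claw": 87},
    {"tx": -46, "ty": -58, "tz": 4, "ax": 0, "ay": 0, "az": 0, "claw": 87},
    {"tx": -46, "ty": -58, "tz": 4, "ax": 0, "ay": 0, "az": 0, "claw": 87},
    {"tx": -46, "ty": -58, "tz": 4, "ax": 0, "ay": 0, "az": 0, "claw": 87}
  ]
}}

```text
time_s: 3.65
tcp_pos: [0.5605, -0.1411, 0.3585]
ee_rot: [[0.209, -0.978, -0.002], [-0.978, -0.209, -0.0], [-0.0, 0.002, -1.0]]
wrist_force: [-1.1, -0.4, -0.1]
gripper_width: 0.999
gripper_force: 0.0
```

Run:
```python
from h import *
T,c=c2w('wrist');im=capture('wrist');cv2.imwrite('pics/w1.png',im)
for l in['lid','paddle_bar','oilstone','case','paddle']:print(l,rec(l,'wrist',T))
for l,z in[('oilstone',.128),('lid',.106),('paddle',.114),('plug_gauge',.011)]:print(l,rect(l,'wrist',T,c,z))
print(proj(T,c,[[.581,-.148,.128],[.445,-.125,.114]]).round())
to(.581,-.148,.2,192.1)
```

```text
lid [(0.91, array([ 0.5362, -0.1334,  0.1064]))]
paddle_bar [(0.72, array([ 0.4804, -0.1275,  0.1159])), (0.58, array([0.5853, 0.154 , 0.044 ]))]
oilstone [(0.73, array([ 0.5834, -0.1524,  0.13  ])), (0.19, array([ 0.5352, -0.1361,  0.1064]))]
case [(0.95, array([ 0.5379, -0.1373,  0.1068]))]
paddle [(0.84, array([ 0.4807, -0.131 ,  0.112 ])), (0.49, array([0.584 , 0.1553, 0.0419]))]
oilstone (0.74, array([737.6, -40.7]), array([74.3, 56.3]), 53.2, np.uint64(1832))
lid (0.66, array([ 539. , -130.4]), array([204.3, 180.2]), 86.8, np.uint64(13833))
paddle (0.81, array([ 480.9, -127.1]), array([47.4, 59.4]), 87.3, np.uint64(1284))
plug_gauge (0.68, array([ 662.4, -133.5]), array([117.9,  23.1]), 78.7, np.uint64(945))
[[273. 171.]
 [367. 207.]]
t [  9.1 -20.1 159.8] r [-0.    -0.    -0.004] | at [ 0.5594 -0.1433  0.3598] f [ 0.3  0.5 -0.5] w 87.2 t 4.15
```

View pics/w1.png

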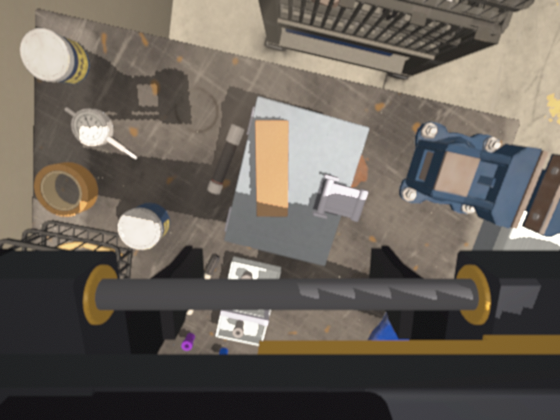

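The wrist view shows the stone at px (256–288, 120–216), with the lid corners near (258,98), (368,127), (325,263) and (227,235). The paddle is at (342,197), its bar at the right end of it.

Run:
```python
from h import *
T,c=c2w('wrist');im=cv2.imread('pics/w1.png')
L=plane('wrist',T,c,[(258,98),(368,127),(325,263),(227,235)],.106)[:,:2]*1000
S=plane('wrist',T,c,[(256,121),(288,120),(288,216),(258,216)],.128)[:,:2]*1000
for P in(L,S):
    print(P.round(0).tolist(),P.mean(0).round(1),cv2.minAreaRect(P.astype(np.float32)))
    for i in range(4):
        d=P[(i+1)%4]-P[i];print(np.hypot(*d).round(1),np.degrees(np.arctan2(d[1],d[0])).round(1))
h=cv2.cvtColor(im,cv2.COLOR_BGR2HSV);m=((h[...,1]>90)&(h[...,0]>5)&(h[...,0]<25)&(h[...,2]>60)).astype(np.uint8);m[:,:240]=0;m[:,310:]=0;m[:100]=0;m[230:]=0
k=max(cv2.findContours(m,0,1)[0],key=cv2.contourArea)[:,0];P=plane('wrist',T,c,k,.128)[:,:2]*1000
print('stone hsv',cv2.minAreaRect(P.astype(np.float32)))
```

```text
[[618.0, -236.0], [470.0, -230.0], [480.0, -31.0], [627.0, -44.0]] [ 549.  -134.9] ((549.050048828125, -133.877197265625), (199.4492950439453, 148.14263916015625), 87.18385314941406)
148.2 177.8
199.4 87.2
148.1 -5.1
192.0 -92.8
[[614.0, -207.0], [575.0, -217.0], [549.0, -95.0], [589.0, -87.0]] [ 581.5 -151.6] ((581.6990966796875, -151.89212036132812), (40.24163818359375, 123.97103881835938), 11.95504093170166)
39.8 -166.4
124.0 102.0
40.2 11.9
122.8 -78.2
stone hsv ((583.4732055664062, -152.2496337890625), (40.98088073730469, 122.58814239501953), 11.90996265411377)
```

```bash
python3 -c "
from h import *
to(.582,-.151,.112,191.9)"
```

```text
t [ 12.2 -20.4 247.8] r [-0.    -0.    -0.001] | at [ 0.5594 -0.1433  0.3598] f [ 0.3  0.5 -0.5] w 87.2 t 4.15
```

Request:
{"method": "servo_tool", "body": {
  "deltas": [
    {"tx": 11, "ty": -20, "tz": 40, "ax": 0, "ay": 0, "az": 0, "claw": 87},
    {"tx": 11, "ty": -20, "tz": 80, "ax": 0, "ay": 0, "az": 0, "claw": 87},
    {"tx": 11, "ty": -20, "tz": 120, "ax": 0, "ay": 0, "az": 0, "claw": 87},
    {"tx": 11, "ty": -20, "tz": 160, "ax": 0, "ay": 0, "az": 0, "claw": 87},
    {"tx": 11, "ty": -20, "tz": 190, "ax": 0, "ay": 0, "az": 0, "claw": 87},
    {"tx": 11, "ty": -20, "tz": 200, "ax": 0, "ay": 0, "az": 0, "claw": 87},
    {"tx": 11, "ty": -20, "tz": 200, "ax": 0, "ay": 0, "az": 0, "claw": 87}
  ]
}}

```text
time_s: 4.73
tcp_pos: [0.5798, -0.1495, 0.1568]
ee_rot: [[0.206, -0.979, -0.006], [-0.979, -0.206, 0.0], [-0.001, 0.006, -1.0]]
wrist_force: [-0.1, -0.7, 0.9]
gripper_width: 1.003
gripper_force: 0.0
```

```bash
python3 -c "
from h import *
for i in range(3):
    capture('wrist');to(.582,-.151,.112,191.9)"
```

```text
t [ 1.3 -0.1 47.7] r [ 0.001 -0.001  0.001] | at [ 0.5817 -0.1497  0.1597] f [ 0.7 -1.   0.7] w 86.9 t 4.7833
t [ 0.9  1.4 49.5] r [-0.003 -0.002  0.001] | at [ 0.583  -0.1498  0.1615] f [ 0.5  0.7 -0. ] w 86.8 t 4.8333
t [ 0.8  2.  50.4] r [-0.005 -0.002  0.001] | at [ 0.5835 -0.1497  0.1624] f [-0.4 -0.1  1. ] w 86.6 t 4.8833
```

Request:
{"method": "servo_tool", "body": {
  "deltas": [
    {"tx": 1, "ty": 0, "tz": 15, "ax": 0, "ay": 0, "az": 0, "claw": 87},
    {"tx": 1, "ty": 0, "tz": 30, "ax": 0, "ay": 0, "az": 0, "claw": 87},
    {"tx": 1, "ty": 0, "tz": 42, "ax": 0, "ay": 0, "az": 0, "claw": 87},
    {"tx": 1, "ty": 0, "tz": 47, "ax": 0, "ay": 0, "az": 0, "claw": 87},
    {"tx": 1, "ty": 0, "tz": 47, "ax": 0, "ay": 0, "az": 0, "claw": 87},
    {"tx": 1, "ty": 0, "tz": 47, "ax": 0, "ay": 0, "az": 0, "claw": 38},
    {"tx": 1, "ty": 0, "tz": 47, "ax": 0, "ay": 0, "az": 0, "claw": 30},
    {"tx": 1, "ty": 0, "tz": 47, "ax": 0, "ay": 0, "az": 0, "claw": 30},
    {"tx": 1, "ty": 0, "tz": 47, "ax": 0, "ay": 0, "az": 0, "claw": 30},
    {"tx": 1, "ty": 0, "tz": 47, "ax": 0, "ay": 0, "az": 0, "claw": 30}
  ]
}}

```text
time_s: 5.72
tcp_pos: [0.5821, -0.1503, 0.1131]
ee_rot: [[0.207, -0.978, 0.001], [-0.978, -0.207, -0.0], [0.0, -0.001, -1.0]]
wrist_force: [-0.4, 0.1, 0.7]
gripper_width: 0.705
gripper_force: 0.0
```

```bash
python3 -c "
from h import *
to(.582,-.151,.26,191.9);print(sense()['gripper_force'])"
```

```text
t [ 7.000e-01  1.000e-01 -1.469e+02] r [-0.001 -0.     0.   ] | at [ 0.5821 -0.1503  0.1131] f [-0.4  0.1  0.7] w 61.4 t 5.7167
0.0
```

Fingers are slow (~60 mm/s); keep closing.

Request:
{"method": "servo_tool", "body": {
  "deltas": [
    {"tx": 0, "ty": 0, "tz": 0, "ax": 0, "ay": 0, "az": 0, "claw": 30},
    {"tx": 0, "ty": 0, "tz": 0, "ax": 0, "ay": 0, "az": 0, "claw": 30},
    {"tx": 0, "ty": 0, "tz": 0, "ax": 0, "ay": 0, "az": 0, "claw": 30},
    {"tx": 0, "ty": 0, "tz": 0, "ax": 0, "ay": 0, "az": 0, "claw": 30},
    {"tx": 0, "ty": 0, "tz": 0, "ax": 0, "ay": 0, "az": 0, "claw": 30},
    {"tx": 0, "ty": 0, "tz": 0, "ax": 0, "ay": 0, "az": 0, "claw": 30},
    {"tx": 0, "ty": 0, "tz": 0, "ax": 0, "ay": 0, "az": 0, "claw": 30}
  ]
}}

```text
time_s: 6.3
tcp_pos: [0.5817, -0.1503, 0.1125]
ee_rot: [[0.206, -0.978, -0.0], [-0.978, -0.206, 0.0], [-0.0, 0.0, -1.0]]
wrist_force: [-0.5, -0.6, -0.3]
gripper_width: 0.348
gripper_force: 0.0
```

Run:
```python
from h import *
T,c=c2w('wrist');im=capture('wrist');a=capture('scene')
print(rec('oilstone','wrist',T),rec('oilstone','scene',c2w('scene')[0]),sense()['gripper_force'],sense()['gripper_width'])
cv2.imwrite('pics/w2.png',np.vstack([cv2.resize(im[:300],(560,300)),cv2.resize(a[120:270,250:530],(560,300))]))
```

```text
[(0.82, array([ 0.5845, -0.1665,  0.1285]))] [(0.94, array([ 0.5685, -0.1321,  0.1251])), (0.29, array([0.7484, 0.0067, 0.0433]))] 0.0 0.34572553153021274
```

View pics/w2.png

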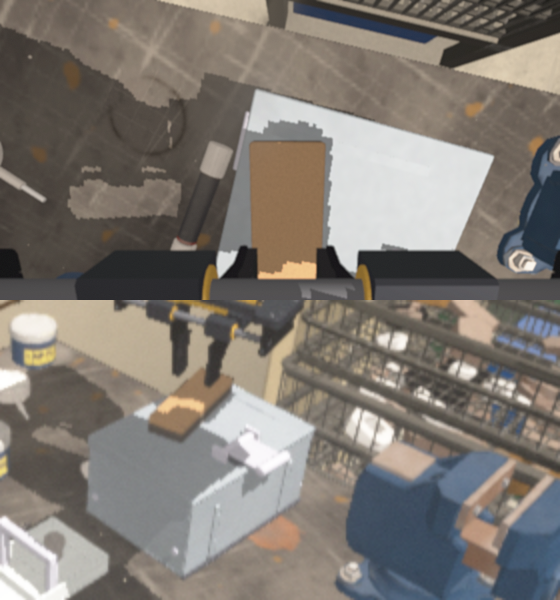

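Run:
```python
from h import *
s=sense();T,c=c2w('scene');p=np.array(s['tcp_pos']);y=np.array(s['ee_rot'])[:,1]
P=[p+y*.015,p-y*.015,p+y*.022,p-y*.022,p,p+[0,0,.03]];q=proj(T,c,P);print(q.round(1));print(s['wrist_force'],s['time_s'],p)
a=capture('scene')[60:240,290:490].copy()
a=cv2.resize(a,(800,720))[:600]
for u,v in q: cv2.circle(a,(int((u-290)*4),int((v-60)*4)),3,(0,0,255),1)
cv2.imwrite('pics/s3.png',a)
```

```text
[[350.6 174.6]
 [338.6 170.4]
 [353.5 175.6]
 [335.9 169.4]
 [344.6 172.5]
 [346.  161. ]]
[0.14728629 0.35751158 0.16236454] 6.5 [ 0.58177183 -0.15032612  0.11256002]
```

View pics/s3.png

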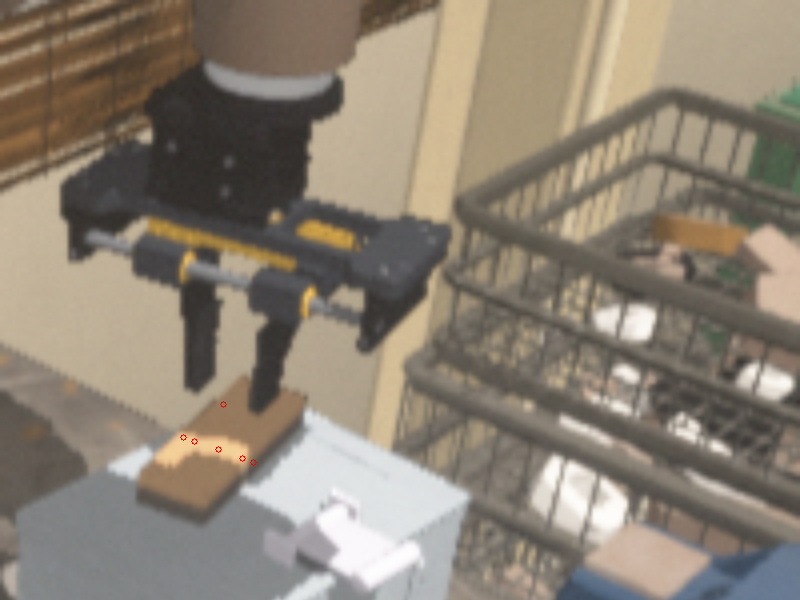

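The scene crop shows the fingertips at px (231,400), which is about 30 mm above where the reported TCP projects, (218,450). The fingers closed in the air above the stone, so I'll feel my way down.

Request:
{"method": "servo_tool", "body": {
  "deltas": [
    {"tx": 0, "ty": 0, "tz": 0, "ax": 0, "ay": 0, "az": 0, "claw": 74},
    {"tx": 0, "ty": 0, "tz": 0, "ax": 0, "ay": 0, "az": 0, "claw": 74},
    {"tx": 0, "ty": 0, "tz": 0, "ax": 0, "ay": 0, "az": 0, "claw": 74},
    {"tx": 0, "ty": 0, "tz": 0, "ax": 0, "ay": 0, "az": 0, "claw": 74},
    {"tx": 0, "ty": 0, "tz": 0, "ax": 0, "ay": 0, "az": 0, "claw": 74},
    {"tx": 0, "ty": 0, "tz": 0, "ax": 0, "ay": 0, "az": 0, "claw": 74},
    {"tx": 0, "ty": 0, "tz": 0, "ax": 0, "ay": 0, "az": 0, "claw": 74},
    {"tx": 0, "ty": 0, "tz": 0, "ax": 0, "ay": 0, "az": 0, "claw": 74},
    {"tx": 0, "ty": 0, "tz": 1, "ax": 0, "ay": 0, "az": 0, "claw": 74},
    {"tx": 0, "ty": 0, "tz": 2, "ax": 0, "ay": 0, "az": 0, "claw": 74},
    {"tx": 0, "ty": 0, "tz": 3, "ax": 0, "ay": 0, "az": 0, "claw": 74},
    {"tx": 0, "ty": 0, "tz": 4, "ax": 0, "ay": 0, "az": 0, "claw": 74}
  ]
}}

```text
time_s: 7.55
tcp_pos: [0.5817, -0.1503, 0.1084]
ee_rot: [[0.207, -0.978, -0.0], [-0.978, -0.207, -0.0], [-0.0, 0.0, -1.0]]
wrist_force: [-0.1, -0.2, 0.6]
gripper_width: 0.847
gripper_force: 0.0
```

Run:
```python
from h import *
s=sense();T,c=c2w('wrist');im=capture('wrist')[:, :]
a=capture('scene')[60:240,290:490].copy()
p=np.array(s['tcp_pos']);print(p,s['wrist_force'],s['gripper_width'])
q=proj(T,c,[p]);print(q)
im=im.copy();cv2.circle(im,tuple(int(v) for v in q[0]),4,(0,0,255),1)
cv2.imwrite('pics/w4.png',np.vstack([im[150:420],cv2.resize(a,(560,504))[:330]]))
```

```text
[ 0.58169218 -0.15031457  0.10835259] [-0.14075509 -0.2275932   0.60399625] 0.8471092850142199
[[288.93983692 240.16326628]]
```

View pics/w4.png

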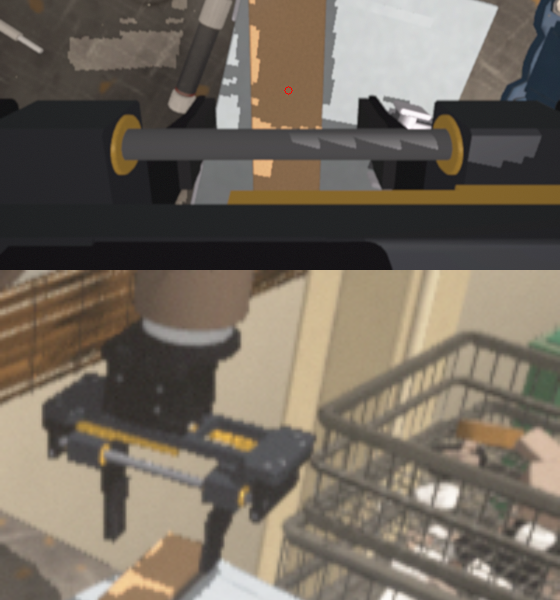

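The fingers are open either side of the stone but still above it. The wrist view puts the tips at row ~247 against 240 for the TCP. I'll go down in small steps and watch the force.

Request:
{"method": "servo_tool", "body": {
  "deltas": [
    {"tx": 0, "ty": 0, "tz": 2, "ax": 0, "ay": 0, "az": 0, "claw": 74},
    {"tx": 0, "ty": 0, "tz": 4, "ax": 0, "ay": 0, "az": 0, "claw": 74},
    {"tx": 0, "ty": 0, "tz": 6, "ax": 0, "ay": 0, "az": 0, "claw": 74},
    {"tx": 0, "ty": 0, "tz": 8, "ax": 0, "ay": 0, "az": 0, "claw": 74},
    {"tx": 0, "ty": 0, "tz": 10, "ax": 0, "ay": 0, "az": 0, "claw": 74},
    {"tx": 0, "ty": 0, "tz": 10, "ax": 0, "ay": 0, "az": 0, "claw": 74}
  ]
}}

```text
time_s: 8.15
tcp_pos: [0.5814, -0.1503, 0.0979]
ee_rot: [[0.206, -0.978, -0.001], [-0.978, -0.206, 0.0], [-0.0, 0.001, -1.0]]
wrist_force: [0.1, 0.1, 0.1]
gripper_width: 0.85
gripper_force: 0.0
```

Request:
{"method": "servo_tool", "body": {
  "deltas": [
    {"tx": 0, "ty": 0, "tz": 2, "ax": 0, "ay": 0, "az": 0, "claw": 74},
    {"tx": 0, "ty": 0, "tz": 4, "ax": 0, "ay": 0, "az": 0, "claw": 74},
    {"tx": 0, "ty": 0, "tz": 6, "ax": 0, "ay": 0, "az": 0, "claw": 74},
    {"tx": 0, "ty": 0, "tz": 6, "ax": 0, "ay": 0, "az": 0, "claw": 74}
  ]
}}

```text
time_s: 8.48
tcp_pos: [0.5814, -0.1502, 0.092]
ee_rot: [[0.206, -0.978, -0.001], [-0.978, -0.206, 0.0], [-0.0, 0.001, -1.0]]
wrist_force: [0.6, -1.2, -0.4]
gripper_width: 0.847
gripper_force: 0.0
```

Request:
{"method": "servo_tool", "body": {
  "deltas": [
    {"tx": 0, "ty": 0, "tz": 1, "ax": 0, "ay": 0, "az": 0, "claw": 74},
    {"tx": 0, "ty": 0, "tz": 3, "ax": 0, "ay": 0, "az": 0, "claw": 74},
    {"tx": 0, "ty": 0, "tz": 4, "ax": 0, "ay": 0, "az": 0, "claw": 74},
    {"tx": 0, "ty": 0, "tz": 4, "ax": 0, "ay": 0, "az": 0, "claw": 74}
  ]
}}

```text
time_s: 8.82
tcp_pos: [0.5815, -0.1503, 0.0882]
ee_rot: [[0.206, -0.978, -0.001], [-0.978, -0.206, 0.0], [-0.0, 0.001, -1.0]]
wrist_force: [1.4, -0.4, -0.1]
gripper_width: 0.849
gripper_force: 0.0
```

Run:
```python
from h import *
s=sense();a=capture('scene')[60:240,290:490].copy();im=capture('wrist')
p=np.array(s['tcp_pos']);print(p,s['wrist_force'],s['gripper_width'])
cv2.imwrite('pics/w5.png',np.vstack([im[150:420],cv2.resize(a,(560,504))[100:430]]))
```

```text
[ 0.58152611 -0.15026227  0.08820162] [ 1.4311917  -0.38603436 -0.06154995] 0.849105478018103
```

View pics/w5.png

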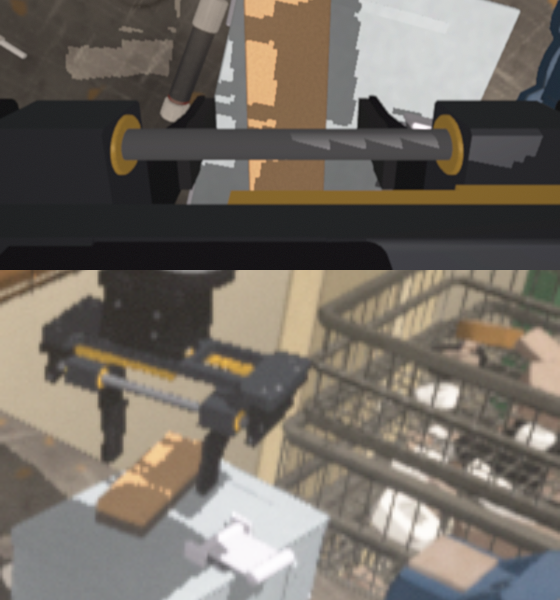

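Run:
```python
from h import *
s=sense();T,c=c2w('scene');p=np.array(s['tcp_pos']);X=np.array(s['ee_rot'])[:,0];y=np.array(s['ee_rot'])[:,1]
for sx in(.0095,-.0095):
  for d in(.037,.051):
    for h in(0.02,.03):
      print(sx,d,h,((proj(T,c,[p+y*d+X*sx+[0,0,h]])[0]-[290,60])*2.8-[0,100]+[0,270]).round(),((proj(T,c,[p-y*d+X*sx+[0,0,h]])[0]-[290,60])*2.8-[0,100]+[0,270]).round())
```

```text
0.0095 0.037 0.02 [200. 498.] [117. 470.]
0.0095 0.037 0.03 [201. 488.] [118. 459.]
0.0095 0.051 0.02 [216. 504.] [102. 465.]
0.0095 0.051 0.03 [217. 493.] [103. 454.]
-0.0095 0.037 0.02 [189. 509.] [106. 480.]
-0.0095 0.037 0.03 [191. 499.] [107. 470.]
-0.0095 0.051 0.02 [205. 515.] [ 91. 475.]
-0.0095 0.051 0.03 [207. 504.] [ 92. 464.]
```

Request:
{"method": "servo_tool", "body": {
  "deltas": [
    {"tx": 0, "ty": 0, "tz": 2, "ax": 0, "ay": 0, "az": 0, "claw": 74},
    {"tx": 0, "ty": 0, "tz": 4, "ax": 0, "ay": 0, "az": 0, "claw": 74},
    {"tx": 0, "ty": 0, "tz": 6, "ax": 0, "ay": 0, "az": 0, "claw": 74},
    {"tx": 0, "ty": 0, "tz": 6, "ax": 0, "ay": 0, "az": 0, "claw": 74}
  ]
}}

```text
time_s: 9.25
tcp_pos: [0.5814, -0.1503, 0.0819]
ee_rot: [[0.206, -0.978, -0.001], [-0.978, -0.206, 0.0], [-0.0, 0.001, -1.0]]
wrist_force: [0.0, 0.5, 1.3]
gripper_width: 0.849
gripper_force: 0.0
```

Request:
{"method": "servo_tool", "body": {
  "deltas": [
    {"tx": 0, "ty": 0, "tz": 1, "ax": 0, "ay": 0, "az": 0, "claw": 74},
    {"tx": 0, "ty": 0, "tz": 2, "ax": 0, "ay": 0, "az": 0, "claw": 74},
    {"tx": 0, "ty": 0, "tz": 3, "ax": 0, "ay": 0, "az": 0, "claw": 74},
    {"tx": 0, "ty": 0, "tz": 3, "ax": 0, "ay": 0, "az": 0, "claw": 74}
  ]
}}

```text
time_s: 9.58
tcp_pos: [0.5816, -0.1503, 0.0793]
ee_rot: [[0.206, -0.978, -0.0], [-0.978, -0.206, 0.0], [-0.0, 0.0, -1.0]]
wrist_force: [-0.4, -0.9, -1.0]
gripper_width: 0.851
gripper_force: 0.0
```

Request:
{"method": "servo_tool", "body": {
  "deltas": [
    {"tx": 0, "ty": 0, "tz": 1, "ax": 0, "ay": 0, "az": 0, "claw": 74},
    {"tx": 0, "ty": 0, "tz": 2, "ax": 0, "ay": 0, "az": 0, "claw": 74},
    {"tx": 0, "ty": 0, "tz": 2, "ax": 0, "ay": 0, "az": 0, "claw": 74}
  ]
}}

```text
time_s: 9.83
tcp_pos: [0.5816, -0.1503, 0.0773]
ee_rot: [[0.206, -0.978, -0.0], [-0.978, -0.206, 0.0], [-0.0, 0.0, -1.0]]
wrist_force: [0.6, -0.5, -0.2]
gripper_width: 0.852
gripper_force: 0.0
```

Request:
{"method": "servo_tool", "body": {
  "deltas": [
    {"tx": 0, "ty": 0, "tz": 0, "ax": 0, "ay": 0, "az": 0, "claw": 30},
    {"tx": 0, "ty": 0, "tz": 0, "ax": 0, "ay": 0, "az": 0, "claw": 30},
    {"tx": 0, "ty": 0, "tz": 0, "ax": 0, "ay": 0, "az": 0, "claw": 30},
    {"tx": 0, "ty": 0, "tz": 0, "ax": 0, "ay": 0, "az": 0, "claw": 30},
    {"tx": 0, "ty": 0, "tz": 0, "ax": 0, "ay": 0, "az": 0, "claw": 30},
    {"tx": 0, "ty": 0, "tz": 0, "ax": 0, "ay": 0, "az": 0, "claw": 30},
    {"tx": 0, "ty": 0, "tz": 0, "ax": 0, "ay": 0, "az": 0, "claw": 30},
    {"tx": 0, "ty": 0, "tz": 0, "ax": 0, "ay": 0, "az": 0, "claw": 30},
    {"tx": 0, "ty": 0, "tz": 0, "ax": 0, "ay": 0, "az": 0, "claw": 30}
  ]
}}

```text
time_s: 10.58
tcp_pos: [0.5818, -0.1503, 0.0776]
ee_rot: [[0.206, -0.978, 0.0], [-0.978, -0.206, 0.0], [-0.0, -0.0, -1.0]]
wrist_force: [-0.2, 0.6, 0.8]
gripper_width: 0.479
gripper_force: 30.0
```

Request:
{"method": "servo_tool", "body": {
  "deltas": [
    {"tx": 0, "ty": 0, "tz": -6, "ax": 0, "ay": 0, "az": 0, "claw": 30},
    {"tx": 0, "ty": 0, "tz": -18, "ax": 0, "ay": 0, "az": 0, "claw": 30},
    {"tx": 0, "ty": 0, "tz": -36, "ax": 0, "ay": 0, "az": 0, "claw": 30},
    {"tx": 0, "ty": 0, "tz": -54, "ax": 0, "ay": 0, "az": 0, "claw": 30},
    {"tx": 0, "ty": 0, "tz": -66, "ax": 0, "ay": 0, "az": 0, "claw": 30},
    {"tx": 0, "ty": 0, "tz": -70, "ax": 0, "ay": 0, "az": 0, "claw": 30},
    {"tx": 0, "ty": 0, "tz": -70, "ax": 0, "ay": 0, "az": 0, "claw": 30}
  ]
}}

```text
time_s: 11.17
tcp_pos: [0.5821, -0.1503, 0.1485]
ee_rot: [[0.206, -0.978, 0.002], [-0.978, -0.206, 0.0], [0.0, -0.002, -1.0]]
wrist_force: [-0.4, -0.2, -2.5]
gripper_width: 0.477
gripper_force: 30.0
```

```bash
python3 -c "
from h import *
to(.42,.04,.147,191.9);print(sense()['gripper_force'])"
```

```text
t [-219.6  119.4    1.2] r [-0.002 -0.     0.   ] | at [ 0.5821 -0.1503  0.1485] f [-0.4 -0.2 -2.5] w 41.5 t 11.1667
29.993494749069214
```

Request:
{"method": "servo_tool", "body": {
  "deltas": [
    {"tx": -11, "ty": 6, "tz": 0, "ax": 0, "ay": 0, "az": 0, "claw": 30},
    {"tx": -33, "ty": 18, "tz": 0, "ax": 0, "ay": 0, "az": 0, "claw": 30},
    {"tx": -60, "ty": 33, "tz": 0, "ax": 0, "ay": 0, "az": 0, "claw": 30},
    {"tx": -90, "ty": 49, "tz": 0, "ax": 0, "ay": 0, "az": 0, "claw": 30},
    {"tx": -120, "ty": 65, "tz": 0, "ax": 0, "ay": 0, "az": 0, "claw": 30},
    {"tx": -150, "ty": 81, "tz": 0, "ax": 0, "ay": 0, "az": 0, "claw": 30},
    {"tx": -180, "ty": 98, "tz": 0, "ax": 0, "ay": 0, "az": 0, "claw": 30},
    {"tx": -203, "ty": 110, "tz": 0, "ax": 0, "ay": 0, "az": 0, "claw": 30},
    {"tx": -216, "ty": 117, "tz": 0, "ax": 0, "ay": 0, "az": 0, "claw": 30},
    {"tx": -220, "ty": 119, "tz": 0, "ax": 0, "ay": 0, "az": 0, "claw": 30},
    {"tx": -220, "ty": 119, "tz": 0, "ax": 0, "ay": 0, "az": 0, "claw": 30}
  ]
}}

```text
time_s: 12.08
tcp_pos: [0.4187, 0.0408, 0.147]
ee_rot: [[0.208, -0.978, -0.001], [-0.978, -0.208, -0.0], [0.0, 0.001, -1.0]]
wrist_force: [0.4, 0.5, -2.7]
gripper_width: 0.48
gripper_force: 30.0
```

Request:
{"method": "servo_tool", "body": {
  "deltas": [
    {"tx": 0, "ty": 0, "tz": 10, "ax": 0, "ay": 0, "az": 0, "claw": 30},
    {"tx": 0, "ty": 0, "tz": 30, "ax": 0, "ay": 0, "az": 0, "claw": 30},
    {"tx": 0, "ty": 0, "tz": 55, "ax": 0, "ay": 0, "az": 0, "claw": 30},
    {"tx": 0, "ty": 0, "tz": 80, "ax": 0, "ay": 0, "az": 0, "claw": 30},
    {"tx": 0, "ty": 0, "tz": 105, "ax": 0, "ay": 0, "az": 0, "claw": 30},
    {"tx": 0, "ty": 0, "tz": 130, "ax": 0, "ay": 0, "az": 0, "claw": 30},
    {"tx": 0, "ty": 0, "tz": 148, "ax": 0, "ay": 0, "az": 0, "claw": 30},
    {"tx": 0, "ty": 0, "tz": 158, "ax": 0, "ay": 0, "az": 0, "claw": 30},
    {"tx": 0, "ty": 0, "tz": 160, "ax": 0, "ay": 0, "az": 0, "claw": 30},
    {"tx": 0, "ty": 0, "tz": 160, "ax": 0, "ay": 0, "az": 0, "claw": 30}
  ]
}}

```text
time_s: 12.92
tcp_pos: [0.4199, 0.0396, -0.0134]
ee_rot: [[0.206, -0.979, -0.002], [-0.979, -0.206, -0.001], [0.001, 0.002, -1.0]]
wrist_force: [-0.5, 0.1, -3.2]
gripper_width: 0.478
gripper_force: 30.0
```

Run:
```python
from h import *
to(.42,.04,-.028,191.9)
s=sense();T,c=c2w('scene');a=capture('scene')
p=np.array(s['tcp_pos']);q=proj(T,c,[p,p+[0,0,.0284]]).round();print(q);u,v=q[0].astype(int)
print(rec('oilstone','scene',T))
cv2.imwrite('pics/s6.png',cv2.resize(a[v-90:v+60,u-100:u+100],(800,600)))
```

```text
t [-0.4 -0.2 14.6] r [ 0.002 -0.001 -0.001] | at [ 0.4199  0.0396 -0.0134] f [-0.5  0.1 -3.2] w 41.6 t 12.9167
[[342. 295.]
 [343. 285.]]
[(0.87, array([0.4115, 0.0684, 0.0352]))]
```

View pics/s6.png

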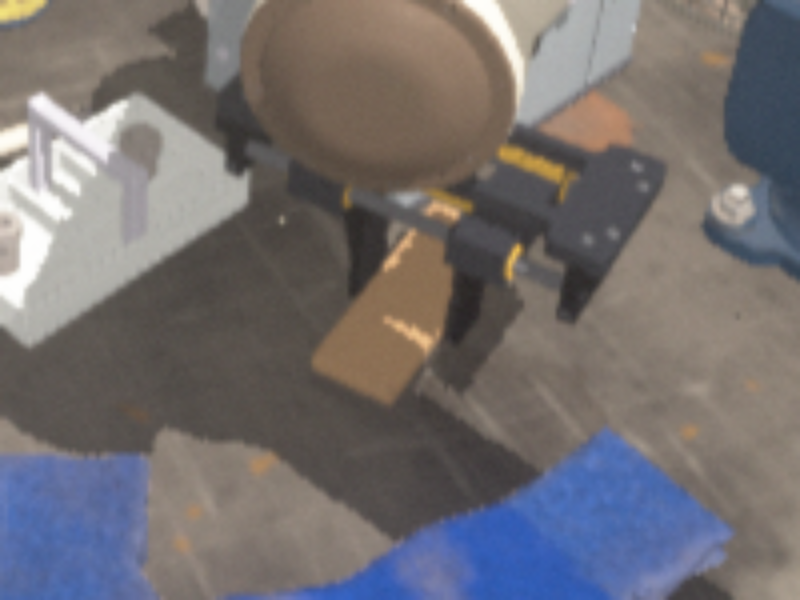

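The scene crop shows the stone held level at px (385,330), a little above the bench and clear of the tray and gloves. I'll lower it gently until it touches.

Request:
{"method": "servo_tool", "body": {
  "deltas": [
    {"tx": 0, "ty": 0, "tz": 3, "ax": 0, "ay": 0, "az": 0, "claw": 30},
    {"tx": 0, "ty": 0, "tz": 6, "ax": 0, "ay": 0, "az": 0, "claw": 30},
    {"tx": 0, "ty": 0, "tz": 9, "ax": 0, "ay": 0, "az": 0, "claw": 30},
    {"tx": 0, "ty": 0, "tz": 11, "ax": 0, "ay": 0, "az": 0, "claw": 30},
    {"tx": 0, "ty": 0, "tz": 12, "ax": 0, "ay": 0, "az": 0, "claw": 30},
    {"tx": 0, "ty": 0, "tz": 12, "ax": 0, "ay": 0, "az": 0, "claw": 30}
  ]
}}

```text
time_s: 13.52
tcp_pos: [0.4197, 0.0403, -0.0246]
ee_rot: [[0.207, -0.978, -0.0], [-0.978, -0.207, -0.0], [0.0, 0.0, -1.0]]
wrist_force: [0.3, -0.4, -2.6]
gripper_width: 0.481
gripper_force: 30.0
```

Request:
{"method": "servo_tool", "body": {
  "deltas": [
    {"tx": 0, "ty": 0, "tz": 1, "ax": 0, "ay": 0, "az": 0, "claw": 30},
    {"tx": 0, "ty": 0, "tz": 2, "ax": 0, "ay": 0, "az": 0, "claw": 30},
    {"tx": 0, "ty": 0, "tz": 2, "ax": 0, "ay": 0, "az": 0, "claw": 30}
  ]
}}

```text
time_s: 13.77
tcp_pos: [0.4198, 0.0404, -0.0266]
ee_rot: [[0.207, -0.978, -0.0], [-0.978, -0.207, -0.0], [0.0, 0.0, -1.0]]
wrist_force: [0.2, -0.5, -2.7]
gripper_width: 0.483
gripper_force: 30.0
```

Request:
{"method": "servo_tool", "body": {
  "deltas": [
    {"tx": 0, "ty": 0, "tz": 1, "ax": 0, "ay": 0, "az": 0, "claw": 30},
    {"tx": 0, "ty": 0, "tz": 2, "ax": 0, "ay": 0, "az": 0, "claw": 30},
    {"tx": 0, "ty": 0, "tz": 2, "ax": 0, "ay": 0, "az": 0, "claw": 30}
  ]
}}

```text
time_s: 14.02
tcp_pos: [0.42, 0.0404, -0.0285]
ee_rot: [[0.207, -0.978, 0.0], [-0.978, -0.207, 0.0], [0.0, -0.0, -1.0]]
wrist_force: [1.4, -0.2, -2.4]
gripper_width: 0.479
gripper_force: 30.0
```

Request:
{"method": "servo_tool", "body": {
  "deltas": [
    {"tx": 0, "ty": 0, "tz": 1, "ax": 0, "ay": 0, "az": 0, "claw": 30},
    {"tx": 0, "ty": 0, "tz": 1, "ax": 0, "ay": 0, "az": 0, "claw": 30}
  ]
}}

```text
time_s: 14.18
tcp_pos: [0.42, 0.0404, -0.0285]
ee_rot: [[0.207, -0.978, 0.0], [-0.978, -0.207, -0.0], [0.0, -0.0, -1.0]]
wrist_force: [-3.7, 0.6, 9.2]
gripper_width: 0.479
gripper_force: 30.0
```

Request:
{"method": "servo_tool", "body": {
  "deltas": [
    {"tx": 0, "ty": 0, "tz": 1, "ax": 0, "ay": 0, "az": 0, "claw": 30},
    {"tx": 0, "ty": 0, "tz": 1, "ax": 0, "ay": 0, "az": 0, "claw": 30}
  ]
}}

```text
time_s: 14.35
tcp_pos: [0.42, 0.0404, -0.0286]
ee_rot: [[0.207, -0.978, 0.0], [-0.978, -0.207, -0.0], [0.0, -0.0, -1.0]]
wrist_force: [-5.6, 0.7, 20.8]
gripper_width: 0.475
gripper_force: 30.0
```

Request:
{"method": "servo_tool", "body": {
  "deltas": [
    {"tx": 0, "ty": 0, "tz": -2, "ax": 0, "ay": 0, "az": 0, "claw": 70},
    {"tx": 0, "ty": 0, "tz": -2, "ax": 0, "ay": 0, "az": 0, "claw": 70},
    {"tx": 0, "ty": 0, "tz": -2, "ax": 0, "ay": 0, "az": 0, "claw": 70},
    {"tx": 0, "ty": 0, "tz": -2, "ax": 0, "ay": 0, "az": 0, "claw": 70},
    {"tx": 0, "ty": 0, "tz": -2, "ax": 0, "ay": 0, "az": 0, "claw": 70},
    {"tx": 0, "ty": 0, "tz": -20, "ax": 0, "ay": 0, "az": 0, "claw": 70},
    {"tx": 0, "ty": 0, "tz": -50, "ax": 0, "ay": 0, "az": 0, "claw": 70},
    {"tx": 0, "ty": 0, "tz": -85, "ax": 0, "ay": 0, "az": 0, "claw": 70},
    {"tx": 0, "ty": 0, "tz": -125, "ax": 0, "ay": 0, "az": 0, "claw": 70},
    {"tx": 0, "ty": 0, "tz": -165, "ax": 0, "ay": 0, "az": 0, "claw": 70},
    {"tx": 0, "ty": 0, "tz": -205, "ax": 0, "ay": 0, "az": 0, "claw": 70},
    {"tx": 0, "ty": 0, "tz": -230, "ax": 0, "ay": 0, "az": 0, "claw": 70}
  ]
}}

```text
time_s: 15.35
tcp_pos: [0.4213, 0.0406, 0.2038]
ee_rot: [[0.207, -0.978, 0.006], [-0.978, -0.207, 0.002], [-0.001, -0.006, -1.0]]
wrist_force: [-0.5, -0.4, -0.4]
gripper_width: 0.802
gripper_force: 0.0
```

Run:
```python
from h import *
to(.456,-.13,.2,87.1);print(np.round(sense()['joints'],1))
T,c=c2w('top');capture('top');print(rec('oilstone','top',T),rect('oilstone','top',T,c,.022))
```

```text
t [174.1   1.4   3.7] r [-0.004  0.006  1.83 ] | at [0.4213 0.0406 0.2038] f [-0.5 -0.4 -0.4] w 69.8 t 15.35
[ 27.7   0.7 -24.1   0.1 -64.9 -15.8]
[(0.67, array([ 0.4319, -0.0099,  0.0233])), (0.39, array([ 0.5493, -0.1251,  0.101 ]))] (0.69, array([430.4,  -4.5]), array([43.9, 29.3]), 8.3, np.uint64(229))
```

Request:
{"method": "servo_tool", "body": {
  "deltas": [
    {"tx": 12, "ty": 0, "tz": 0, "ax": 0, "ay": 0, "az": 0.12, "claw": 80},
    {"tx": 24, "ty": 0, "tz": 0, "ax": 0, "ay": 0, "az": 0.24, "claw": 80},
    {"tx": 36, "ty": 0, "tz": 0, "ax": 0, "ay": 0, "az": 0.36, "claw": 80},
    {"tx": 50, "ty": 0, "tz": 0, "ax": 0, "ay": 0, "az": 0.48, "claw": 80},
    {"tx": 65, "ty": 0, "tz": 0, "ax": 0, "ay": 0, "az": 0.6, "claw": 80},
    {"tx": 80, "ty": 0, "tz": 0, "ax": 0, "ay": 0, "az": 0.72, "claw": 80},
    {"tx": 95, "ty": 0, "tz": 0, "ax": 0, "ay": 0, "az": 0.84, "claw": 80},
    {"tx": 110, "ty": 0, "tz": 0, "ax": 0, "ay": 0, "az": 0.96, "claw": 80},
    {"tx": 125, "ty": 0, "tz": 0, "ax": 0, "ay": 0, "az": 1.08, "claw": 80},
    {"tx": 140, "ty": 0, "tz": 0, "ax": 0, "ay": 0, "az": 1.2, "claw": 80},
    {"tx": 155, "ty": 0, "tz": 0, "ax": 0, "ay": 0, "az": 1.32, "claw": 80},
    {"tx": 174, "ty": 1, "tz": 0, "ax": 0, "ay": 0, "az": 1.44, "claw": 80}
  ]
}}

```text
time_s: 16.5
tcp_pos: [0.4537, -0.1305, 0.1973]
ee_rot: [[-0.945, -0.327, -0.004], [-0.327, 0.945, 0.0], [0.004, 0.002, -1.0]]
wrist_force: [0.2, 0.7, -0.6]
gripper_width: 0.917
gripper_force: 0.0
```

Run:
```python
from h import *
to(.456,-.13,.2,87.1)
```

```text
t [-2.3 -0.3 -2.7] r [ 0.001 -0.004  0.384] | at [ 0.4537 -0.1305  0.1973] f [ 0.2  0.7 -0.6] w 79.8 t 16.5
```

Request:
{"method": "servo_tool", "body": {
  "deltas": [
    {"tx": -2, "ty": 0, "tz": -2, "ax": 0, "ay": 0, "az": 0.12, "claw": 80},
    {"tx": -2, "ty": 0, "tz": -2, "ax": 0, "ay": 0, "az": 0.24, "claw": 80},
    {"tx": -2, "ty": 0, "tz": -2, "ax": 0, "ay": 0, "az": 0.36, "claw": 80},
    {"tx": -2, "ty": 0, "tz": -2, "ax": 0, "ay": 0, "az": 0.384, "claw": 80},
    {"tx": -2, "ty": 0, "tz": -2, "ax": 0, "ay": 0, "az": 0.384, "claw": 80},
    {"tx": -2, "ty": 0, "tz": -2, "ax": 0, "ay": 0, "az": 0.384, "claw": 80}
  ]
}}

```text
time_s: 17.0
tcp_pos: [0.4562, -0.1293, 0.2005]
ee_rot: [[-0.999, 0.043, -0.002], [0.043, 0.999, 0.0], [0.002, -0.0, -1.0]]
wrist_force: [-0.2, 0.4, 0.4]
gripper_width: 0.915
gripper_force: 0.0
```

Run:
```python
from h import *
to(.456,-.13,.06,87.1)
T,c=c2w('wrist');im=capture('wrist')
for l in['lid','paddle_bar','paddle','case']:print(l,rec(l,'wrist',T))
for l,z in[('lid',.106),('paddle',.118),('paddle_bar',.118)]:print(l,rect(l,'wrist',T,c,z))
x=np.array([[.456,-.13,.114]]);a=np.radians(-2.9);y=np.array([-np.sin(a),np.cos(a),0])
q=proj(T,c,np.vstack([x-y*.022,x+y*.022]));print(q.round())
for u,v in q: cv2.circle(im,(int(u),int(v)),3,(0,0,255),1)
cv2.imwrite('pics/w7.png',im)
```

```text
t [ -0.2  -0.7 140.5] r [-0.    -0.002  0.008] | at [ 0.4562 -0.1293  0.2005] f [-0.2  0.4  0.4] w 79.6 t 17.0
lid [(0.6, array([ 0.5123, -0.1309,  0.1056])), (0.22, array([ 0.5031, -0.1366,  0.1047]))]
paddle_bar [(0.86, array([ 0.4787, -0.1287,  0.1159]))]
paddle [(0.59, array([ 0.4784, -0.1312,  0.114 ]))]
case [(0.67, array([ 0.5024, -0.1367,  0.1029])), (0.63, array([ 0.5114, -0.1342,  0.1047]))]
lid (0.9, array([ 490.9, -127. ]), array([202.8,  78.5]), 88.2, np.uint64(18082))
paddle (0.88, array([ 478.6, -125.7]), array([46.4, 58.7]), 86.6, np.uint64(2941))
paddle_bar None
[[260. 205.]
 [310. 205.]]
```

View pics/w7.png

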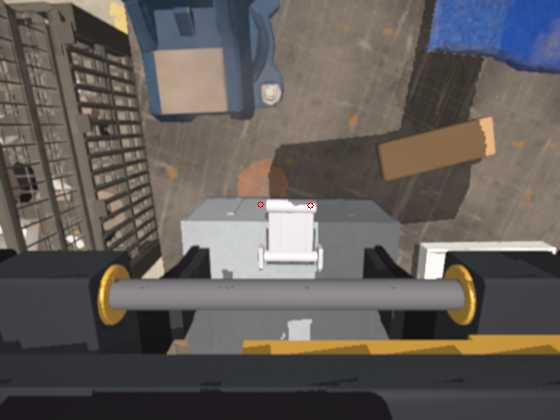

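The wrist view shows the bar from about px (264,204) to (317,208), some 5 px right of my prediction (red marks). The stone lies flat on the bench at (438,150).

Run:
```python
from h import *
T,c=c2w('wrist');im=capture('wrist');cv2.imwrite('pics/w8.png',im)
g=cv2.cvtColor(im,cv2.COLOR_BGR2GRAY).astype(int)
h=cv2.cvtColor(im,cv2.COLOR_BGR2HSV)
for v in range(192,218,2): print(v,' '.join('%3d'%x for x in g[v,254:330:3]))
t=trace('paddle','wrist')[0]['mask'];v,u=np.where(t);print(u.min(),u.max(),v.min(),v.max());
for r in range(198,216,2):
    k=np.where(t[r])[0]; print(r,k.min() if len(k) else None,k.max() if len(k) else None)
# lid front edge line from lid+paddle mask
m=trace('lid','wrist')[0]['mask']
cols=[x for x in list(range(215,258,4))+list(range(325,372,4))];top=[np.where(m[:,x])[0].min() for x in cols]
P=plane('wrist',T,c,np.c_[cols,top],.106);f=np.polyfit(P[:,1],P[:,0],1);print('lid front: slope yaw',np.degrees(np.arctan(-f[0])),'x at y=-.13',np.polyval(f,-.13),top)
print(plane('wrist',T,c,[(264,206),(317,206),(290.5,206)],.114).round(4))
```

```text
192 133 135 141 137 135  96  78  79  80  85  84  72  67  73  75  77  83  82  80  75  71  68  67  66  63  64
194 130 131 137 132 133 108  75  76  76  87  82  78  71  69  68  70  76  81  82  81  77  70  68  67  61  63
196 112 112 114 110 111 102  65  66  65  72  68  68  65  64  63  62  63  67  68  67  67  66  65  64  62  62
198 135 135 136 131 147 189 178 167 165 165 160 146 100 103 102 102 102 101 100  96  96  85  81  81  80  80
200 148 150 149 150 201 248 247 246 245 244 243 234 164 137 142 139 139 139 138 137 136 103 100 101 101 101
202 148 150 150 147 225 254 253 253 253 253 252 253 248 191 240 149 147 147 181 180 179 104 102 102 103 103
204 149 151 152 149 218 253 253 253 253 253 253 253 253 254 254 240 240 239 252 251 252 110 101 101 101 101
206 148 151 152 151 198 245 245 246 247 247 248 248 248 249 249 250 250 250 249 249 250 107 100 100 100 101
208 150 152 152 151 177 223 223 225 226 227 228 229 226 231 232 234 234 235 236 237 235 105 101 100 100 101
210 152 152 150 152 151 183 187 188 191 192 195 184 187 195 196 198 201 201 197 199 198 102 101 100 101 101
212 151 153 151 151 
[... 227 characters left out ...]
 238 238 237 241 239 239 241 239 239 241 238 239 242 112 102 100 101 100 100
265 316 197 260
198 267 313
200 266 315
202 266 316
204 266 316
206 266 316
208 266 315
210 267 315
212 268 314
214 269 313
lid front: slope yaw -3.184511276872872 x at y=-.13 0.47282941028263936 [np.int64(219), np.int64(219), np.int64(219), np.int64(219), np.int64(219), np.int64(219), np.int64(219), np.int64(219), np.int64(219), np.int64(219), np.int64(219), np.int64(220), np.int64(221), np.int64(221), np.int64(221), np.int64(221), np.int64(220), np.int64(220), np.int64(220), np.int64(220), np.int64(220), np.int64(220), np.int64(220)]
[[ 0.4571 -0.1489  0.114 ]
 [ 0.4591 -0.1019  0.114 ]
 [ 0.4581 -0.1254  0.114 ]]
```

Request:
{"method": "servo_tool", "body": {
  "deltas": [
    {"tx": 0, "ty": 4, "tz": 20, "ax": 0, "ay": 0, "az": 0.01, "claw": 64},
    {"tx": 0, "ty": 4, "tz": 45, "ax": 0, "ay": 0, "az": 0.01, "claw": 64},
    {"tx": 0, "ty": 4, "tz": 70, "ax": 0, "ay": 0, "az": 0.01, "claw": 64},
    {"tx": 0, "ty": 4, "tz": 92, "ax": 0, "ay": 0, "az": 0.01, "claw": 64},
    {"tx": 0, "ty": 4, "tz": 110, "ax": 0, "ay": 0, "az": 0.01, "claw": 64},
    {"tx": 0, "ty": 4, "tz": 124, "ax": 0, "ay": 0, "az": 0.01, "claw": 64},
    {"tx": 0, "ty": 4, "tz": 134, "ax": 0, "ay": 0, "az": 0.01, "claw": 64},
    {"tx": 0, "ty": 4, "tz": 139, "ax": 0, "ay": 0, "az": 0.01, "claw": 64},
    {"tx": 0, "ty": 4, "tz": 140, "ax": 0, "ay": 0, "az": 0.01, "claw": 64},
    {"tx": 0, "ty": 4, "tz": 140, "ax": 0, "ay": 0, "az": 0.01, "claw": 64}
  ]
}}

```text
time_s: 18.38
tcp_pos: [0.4571, -0.1255, 0.0617]
ee_rot: [[-0.998, 0.055, 0.0], [0.055, 0.998, -0.0], [-0.0, -0.0, -1.0]]
wrist_force: [0.2, 0.4, 0.0]
gripper_width: 0.732
gripper_force: 0.0
```

Run:
```python
from h import *
to(.4563,-.125,.06,87)
```

```text
t [0.9 0.4 1.7] r [-0.     0.    -0.003] | at [ 0.4571 -0.1255  0.0617] f [0.2 0.4 0. ] w 63.7 t 18.3833
```

Request:
{"method": "servo_tool", "body": {
  "deltas": [
    {"tx": 1, "ty": 0, "tz": 1, "ax": 0, "ay": 0, "az": 0, "claw": 36},
    {"tx": 1, "ty": 0, "tz": 1, "ax": 0, "ay": 0, "az": 0, "claw": 36},
    {"tx": 1, "ty": 0, "tz": 1, "ax": 0, "ay": 0, "az": 0, "claw": 36},
    {"tx": 1, "ty": 0, "tz": 1, "ax": 0, "ay": 0, "az": 0, "claw": 36},
    {"tx": 1, "ty": 0, "tz": 1, "ax": 0, "ay": 0, "az": 0, "claw": 36},
    {"tx": 1, "ty": 0, "tz": 1, "ax": 0, "ay": 0, "az": 0, "claw": 36},
    {"tx": 1, "ty": 0, "tz": 1, "ax": 0, "ay": 0, "az": 0, "claw": 36}
  ]
}}

```text
time_s: 18.97
tcp_pos: [0.4562, -0.1254, 0.0609]
ee_rot: [[-0.998, 0.055, 0.001], [0.055, 0.998, -0.0], [-0.001, -0.0, -1.0]]
wrist_force: [-1.1, 0.0, 1.6]
gripper_width: 0.495
gripper_force: 30.0
```

```bash
python3 -c "
import numpy as np
for t in np.arange(0,1.95,.1):
    c,s=np.cos(t),np.sin(t);print(round(t,1),'tx %.0f tz %.0f'%(-(-163.1*c+36.8*s+168),-(163.1*s+36.8*c-14)))"
```

```text
0.0 tx -5 tz -23
0.1 tx -9 tz -39
0.2 tx -15 tz -54
0.3 tx -23 tz -69
0.4 tx -32 tz -83
0.5 tx -43 tz -96
0.6 tx -54 tz -108
0.7 tx -67 tz -119
0.8 tx -81 tz -129
0.9 tx -95 tz -137
1.0 tx -111 tz -143
1.1 tx -127 tz -148
1.2 tx -143 tz -151
1.3 tx -160 tz -153
1.4 tx -177 tz -153
1.5 tx -193 tz -151
1.6 tx -210 tz -148
1.7 tx -226 tz -143
1.8 tx -241 tz -136
1.9 tx -256 tz -128
```

Request:
{"method": "servo_tool", "body": {
  "deltas": [
    {"tx": 0, "ty": 0, "tz": -4, "ax": 0, "ay": 0, "az": 0, "claw": 36},
    {"tx": 0, "ty": 0, "tz": -8, "ax": 0, "ay": 0, "az": 0, "claw": 36},
    {"tx": -1, "ty": 0, "tz": -12, "ax": 0, "ay": 0, "az": 0, "claw": 36},
    {"tx": -2, "ty": 0, "tz": -15, "ax": 0, "ay": 0, "az": 0, "claw": 36},
    {"tx": -3, "ty": 0, "tz": -18, "ax": 0, "ay": 0, "az": 0, "claw": 36},
    {"tx": -4, "ty": 0, "tz": -20, "ax": 0, "ay": 0, "az": 0, "claw": 36},
    {"tx": -4, "ty": 0, "tz": -20, "ax": 0, "ay": 0, "az": 0, "claw": 36}
  ]
}}

```text
time_s: 19.55
tcp_pos: [0.4593, -0.1256, 0.0805]
ee_rot: [[-0.998, 0.056, -0.001], [0.056, 0.998, 0.0], [0.001, 0.0, -1.0]]
wrist_force: [1.2, -1.7, -6.9]
gripper_width: 0.498
gripper_force: 30.0
```

Request:
{"method": "servo_tool", "body": {
  "deltas": [
    {"tx": -1, "ty": 0, "tz": -3, "ax": 0, "ay": 0, "az": 0, "claw": 36},
    {"tx": -3, "ty": 0, "tz": -11, "ax": 0, "ay": 0, "az": 0, "claw": 36},
    {"tx": -5, "ty": 0, "tz": -19, "ax": 0, "ay": 0, "az": 0, "claw": 36},
    {"tx": -8, "ty": 0, "tz": -27, "ax": 0, "ay": 0, "az": 0, "claw": 36},
    {"tx": -11, "ty": 0, "tz": -34, "ax": 0, "ay": 0, "az": 0, "claw": 36},
    {"tx": -15, "ty": 0, "tz": -42, "ax": 0, "ay": 0, "az": 0, "claw": 36},
    {"tx": -19, "ty": 0, "tz": -49, "ax": 0, "ay": 0, "az": 0, "claw": 36},
    {"tx": -19, "ty": 0, "tz": -49, "ax": 0, "ay": 0, "az": 0, "claw": 36}
  ]
}}

```text
time_s: 20.22
tcp_pos: [0.479, -0.1267, 0.1311]
ee_rot: [[-0.998, 0.055, -0.0], [0.055, 0.998, -0.0], [0.0, -0.0, -1.0]]
wrist_force: [-4.1, -0.0, -1.6]
gripper_width: 0.499
gripper_force: 30.0
```

Run:
```python
from h import *
im=capture('scene');T,c=c2w('scene');print(sense()['gripper_force'],sense()['wrist_force'])
for l in['paddle_bar','lid']:print(l,rec(l,'scene',T))
```

```text
29.999974071979523 [-5.30935658  0.46412473 -0.27019543]
paddle_bar [(0.45, array([ 0.4781, -0.1246,  0.1769]))]
lid [(0.89, array([ 0.542 , -0.1032,  0.1271]))]
```

Request:
{"method": "servo_tool", "body": {
  "deltas": [
    {"tx": -4, "ty": 0, "tz": -7, "ax": 0, "ay": 0, "az": 0, "claw": 36},
    {"tx": -9, "ty": 0, "tz": -14, "ax": 0, "ay": 0, "az": 0, "claw": 36},
    {"tx": -14, "ty": 0, "tz": -21, "ax": 0, "ay": 0, "az": 0, "claw": 36},
    {"tx": -20, "ty": 0, "tz": -27, "ax": 0, "ay": 0, "az": 0, "claw": 36},
    {"tx": -31, "ty": 0, "tz": -39, "ax": 0, "ay": 0, "az": 0, "claw": 36},
    {"tx": -44, "ty": 0, "tz": -50, "ax": 0, "ay": 0, "az": 0, "claw": 36},
    {"tx": -58, "ty": 0, "tz": -60, "ax": 0, "ay": 0, "az": 0, "claw": 36},
    {"tx": -72, "ty": 0, "tz": -68, "ax": 0, "ay": 0, "az": 0, "claw": 36},
    {"tx": -88, "ty": 0, "tz": -74, "ax": 0, "ay": 0, "az": 0, "claw": 36},
    {"tx": -88, "ty": 0, "tz": -74, "ax": 0, "ay": 0, "az": 0, "claw": 36}
  ]
}}

```text
time_s: 21.2
tcp_pos: [0.5704, -0.1316, 0.2063]
ee_rot: [[-0.999, 0.054, 0.005], [0.054, 0.999, -0.001], [-0.005, -0.001, -1.0]]
wrist_force: [-3.6, 2.2, 6.9]
gripper_width: 0.496
gripper_force: 30.0
```

Run:
```python
from h import *
im=capture('scene');T,c=c2w('scene');print(sense()['gripper_force'],sense()['wrist_force'])
for l in['paddle_bar','lid']:print(l,rec(l,'scene',T))
```

```text
30.000858306884766 [-2.99134858  2.07644424  4.09835795]
paddle_bar [(0.68, array([ 0.564 , -0.128 ,  0.2285])), (0.57, array([0.4121, 0.0527, 0.0208]))]
lid [(0.78, array([ 0.5627, -0.1278,  0.1885]))]
```

Request:
{"method": "servo_tool", "body": {
  "deltas": [
    {"tx": -7, "ty": 0, "tz": -3, "ax": 0, "ay": 0, "az": 0, "claw": 36},
    {"tx": -16, "ty": 0, "tz": -5, "ax": 0, "ay": 0, "az": 0, "claw": 36},
    {"tx": -32, "ty": 0, "tz": -8, "ax": 0, "ay": 0, "az": 0, "claw": 36},
    {"tx": -49, "ty": 0, "tz": -10, "ax": 0, "ay": 0, "az": 0, "claw": 36},
    {"tx": -66, "ty": 0, "tz": -10, "ax": 0, "ay": 0, "az": 0, "claw": 36},
    {"tx": -82, "ty": 0, "tz": -8, "ax": 0, "ay": 0, "az": 0, "claw": 36},
    {"tx": -99, "ty": 0, "tz": -5, "ax": 0, "ay": 0, "az": 0, "claw": 36},
    {"tx": -115, "ty": 0, "tz": 0, "ax": 0, "ay": 0, "az": 0, "claw": 36},
    {"tx": -124, "ty": 0, "tz": 4, "ax": 0, "ay": 0, "az": 0, "claw": 36},
    {"tx": -130, "ty": 0, "tz": 7, "ax": 0, "ay": 0, "az": 0, "claw": 36},
    {"tx": -130, "ty": 0, "tz": 7, "ax": 0, "ay": 0, "az": 0, "claw": 36}
  ]
}}

```text
time_s: 22.27
tcp_pos: [0.7007, -0.1384, 0.1984]
ee_rot: [[-0.999, 0.054, 0.008], [0.054, 0.999, -0.001], [-0.008, -0.001, -1.0]]
wrist_force: [0.6, 3.1, 6.3]
gripper_width: 0.494
gripper_force: 30.0
```

Run:
```python
from h import *
im=capture('scene');T,c=c2w('scene');print(sense()['gripper_force'],sense()['wrist_force'])
for l in['paddle_bar','lid','paddle']:print(l,rec(l,'scene',T))
```

```text
30.000983476638794 [0.78358158 3.60623885 5.19791716]
paddle_bar [(0.64, array([ 0.6841, -0.1347,  0.2408]))]
lid [(0.87, array([ 0.6338, -0.1303,  0.1784])), (0.65, array([0.661 , 0.1161, 0.0104]))]
paddle [(0.54, array([ 0.6796, -0.1363,  0.2387]))]
```

Request:
{"method": "servo_tool", "body": {
  "deltas": [
    {"tx": 0, "ty": 0, "tz": 0, "ax": 0, "ay": 0, "az": 0, "claw": 64},
    {"tx": 0, "ty": 0, "tz": 0, "ax": 0, "ay": 0, "az": 0, "claw": 64},
    {"tx": 0, "ty": 0, "tz": 0, "ax": 0, "ay": 0, "az": 0, "claw": 64},
    {"tx": 0, "ty": 0, "tz": 0, "ax": 0, "ay": 0, "az": 0, "claw": 64},
    {"tx": 0, "ty": 0, "tz": 0, "ax": 0, "ay": 0, "az": 0, "claw": 64},
    {"tx": 0, "ty": 0, "tz": -20, "ax": 0, "ay": 0, "az": 0, "claw": 64},
    {"tx": 0, "ty": 0, "tz": -50, "ax": 0, "ay": 0, "az": 0, "claw": 64},
    {"tx": 0, "ty": 0, "tz": -80, "ax": 0, "ay": 0, "az": 0, "claw": 64},
    {"tx": 40, "ty": 0, "tz": -110, "ax": 0, "ay": 0, "az": 0, "claw": 64},
    {"tx": 80, "ty": 0, "tz": -120, "ax": 0, "ay": 0, "az": 0, "claw": 64},
    {"tx": 120, "ty": 0, "tz": -120, "ax": 0, "ay": 0, "az": 0, "claw": 64},
    {"tx": 160, "ty": 0, "tz": -120, "ax": 0, "ay": 0, "az": 0, "claw": 64}
  ]
}}

```text
time_s: 23.47
tcp_pos: [0.5394, -0.1303, 0.3173]
ee_rot: [[-0.998, 0.055, 0.002], [0.055, 0.998, -0.0], [-0.002, -0.0, -1.0]]
wrist_force: [0.3, 1.0, 1.5]
gripper_width: 0.733
gripper_force: 0.0
```

Request:
{"method": "servo_tool", "body": {
  "deltas": [
    {"tx": 20, "ty": 0, "tz": 5, "ax": 0, "ay": 0, "az": 0, "claw": 64},
    {"tx": 20, "ty": 0, "tz": 10, "ax": 0, "ay": 0, "az": 0, "claw": 64},
    {"tx": 20, "ty": 0, "tz": 10, "ax": 0, "ay": 0, "az": 0, "claw": 64},
    {"tx": 20, "ty": 0, "tz": 10, "ax": 0, "ay": 0, "az": 0, "claw": 64}
  ]
}}

```text
time_s: 23.8
tcp_pos: [0.5209, -0.1291, 0.3063]
ee_rot: [[-0.998, 0.055, -0.0], [0.055, 0.998, -0.0], [0.0, -0.0, -1.0]]
wrist_force: [0.2, -0.2, -0.3]
gripper_width: 0.733
gripper_force: 0.0
```

Run:
```python
from h import *
to(.53,-.13,.3,87)
T,c=c2w('wrist');im=capture('wrist');cv2.imwrite('pics/w9.png',im)
for l in['base_tray','lid','case','seat']:print(l,rec(l,'wrist',T))
print(rect('base_tray','wrist',T,c,.025))
a=np.radians(-3);Rz=np.array([[np.cos(a),-np.sin(a)],[np.sin(a),np.cos(a)]])
for sx in(-1,1):
  for sy in(-1,1):
    w=np.r_[np.array([.549,-.13])+Rz@[.0165+sx*.0305,sy*.063],.025];u,v=proj(T,c,[w])[0];cv2.circle(im,(int(round(u)),int(round(v))),2,(0,0,255),-1);print(sx,sy,round(u,1),round(v,1),w.round(4))
cv2.imwrite('pics/w9b.png',cv2.resize(im[120:260,180:400],(786,500)))
T,c=c2w('scene');capture('scene');print(rec('lid','scene',T),rec('paddle','scene',T))
```

```text
t [-9.1 -0.4  6.3] r [-0.    -0.    -0.003] | at [ 0.5209 -0.1291  0.3063] f [ 0.2 -0.2 -0.3] w 63.8 t 23.8
base_tray [(0.79, array([ 0.5666, -0.1295,  0.0041]))]
lid [(0.71, array([ 0.6465, -0.1373,  0.1976])), (0.31, array([0.588 , 0.0629, 0.0379]))]
case [(0.57, array([ 0.5958, -0.137 ,  0.0347]))]
seat [(0.74, array([ 0.5645, -0.131 ,  0.0021]))]
(0.94, array([ 564.4, -130.5]), array([149.5,  86.5]), 86.9, np.uint64(5673))
-1 -1 243.3 182.6 [ 0.5317 -0.1922  0.025 ]
-1 1 329.8 182.3 [ 0.5383 -0.0664  0.025 ]
1 -1 244.7 222.7 [ 0.5926 -0.1954  0.025 ]
1 1 328.6 222.5 [ 0.5992 -0.0695  0.025 ]
[] [(0.54, array([ 0.6636, -0.1339,  0.2462])), (0.47, array([ 0.5757, -0.1725,  0.0049])), (0.24, array([0.7495, 0.0084, 0.0437]))]
```

View pics/w9b.png

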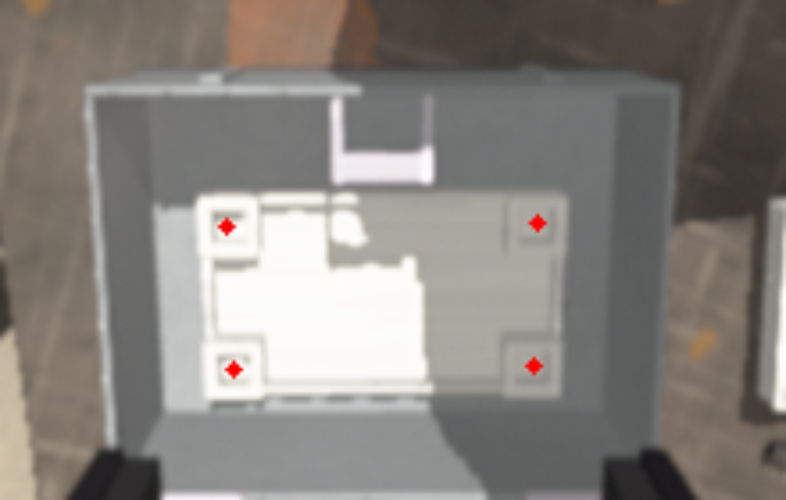

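The crop shows the open case with the lower tray's four sockets. The red predicted points fall on them within about 1 mm, at crop px (230,228), (538,224), (234,371) and (531,366). So the seat is at (0.565, -0.131) with yaw -3°. Next is the tray.

Request:
{"method": "servo_tool", "body": {
  "deltas": [
    {"tx": -5, "ty": 20, "tz": 5, "ax": 0, "ay": 0, "az": 0, "claw": 64},
    {"tx": -12, "ty": 60, "tz": 20, "ax": 0, "ay": 0, "az": 0, "claw": 64},
    {"tx": -18, "ty": 100, "tz": 35, "ax": 0, "ay": 0, "az": 0, "claw": 64},
    {"tx": -24, "ty": 140, "tz": 50, "ax": 0, "ay": 0, "az": 0, "claw": 64},
    {"tx": -30, "ty": 180, "tz": 65, "ax": 0, "ay": 0, "az": 0, "claw": 64},
    {"tx": -36, "ty": 215, "tz": 75, "ax": 0, "ay": 0, "az": 0, "claw": 64},
    {"tx": -40, "ty": 235, "tz": 80, "ax": 0, "ay": 0, "az": 0, "claw": 64},
    {"tx": -40, "ty": 235, "tz": 80, "ax": 0, "ay": 0, "az": 0, "claw": 64},
    {"tx": -40, "ty": 235, "tz": 80, "ax": 0, "ay": 0, "az": 0, "claw": 64}
  ]
}}

```text
time_s: 25.0
tcp_pos: [0.5734, 0.1045, 0.2257]
ee_rot: [[-0.999, 0.053, -0.002], [0.053, 0.999, -0.001], [0.002, -0.001, -1.0]]
wrist_force: [-0.0, -0.3, 0.3]
gripper_width: 0.735
gripper_force: 0.0
```

Run:
```python
from h import *
to(.575,.104,.2,88)
T,c=c2w('wrist');im=capture('wrist');cv2.imwrite('pics/w10.png',im)
for l in['pin_tray','tray_handle','bush_a','marker']:print(l,rec(l,'wrist',T))
print(rect('pin_tray','wrist',T,c,.035),rect('pin_tray','wrist',T,c,.07),rect('tray_handle','wrist',T,c,.075),proj(T,c,[[.575,.104,.075],[.575,.104,.0]]).round(),proj(T,c,[[.575,.029,.035],[.575,.179,.035]]).round())
m=trace('pin_tray','wrist')[0]['mask'];v,u=np.where(m);print(u.min(),u.max(),v.min(),v.max())
C=plane('wrist',T,c,[(u.min(),v.mean()),(u.max(),v.mean())],.035);print(C.round(4))
T,c=c2w('top');capture('top');print(rect('pin_tray','top',T,c,.035),rec('bush_a','top',T))
g=cv2.cvtColor(im,cv2.COLOR_BGR2GRAY)
for r in range(150,252,6):print(r,' '.join('%3d'%x for x in g[r,262:320:2]))
```

```text
t [-1.7 -0.4 25.7] r [-0.001 -0.002 -0.018] | at [0.5734 0.1045 0.2257] f [-0.  -0.3  0.3] w 63.9 t 25.0
pin_tray [(0.79, array([0.5787, 0.105 , 0.0157]))]
tray_handle [(0.91, array([0.5771, 0.1066, 0.0117]))]
bush_a [(0.8, array([0.6018, 0.232 , 0.0299])), (0.66, array([0.6703, 0.2123, 0.0281])), (0.61, array([0.588 , 0.0631, 0.0376]))]
marker [(0.92, array([0.6588, 0.0994, 0.0093]))]
(0.65, array([583.6, 106.1]), array([148.7,  96.2]), 88.0, np.uint64(8260)) (0.65, array([576.4, 106.4]), array([135.4,  87.6]), 88.0, np.uint64(8260)) None [[286. 192.]
 [286. 181.]] [[223. 189.]
 [349. 182.]]
224 351 151 231
[[0.573  0.0307 0.035 ]
 [0.5809 0.181  0.035 ]]
(0.65, array([547.9, 107.6]), array([151.5,  29. ]), 85.6, np.uint64(656)) []
150  73  73  72  71  73  71  71  75  73  71  72  79  81 109 116 117 121 121 121 120 121 127 123 126 125 129 138 141 141
156 248 247 248 248 245 243 244 244 243 242 242 243 240 233 239 243 241 241 245 234 226 224 224 223 217 213 210 206 203
162 188 180 184 183 211 253 218 214 216 206 205 245 247 251 253 223 214 214 227 203 254 228 207 215 215 214 229 249 2
[... 982 characters left out ...]
 178 176 170 170 178 177 177 156 151 152 148 146 174 227 254 251 224 255 254 254 254 253 253 253 253
222 166 167 168 168 168 166 167 166 167 168 167 154 150 151 149 144 162 168 166 165 164 222 255 255 255 255 255 255 255
228  66  66  68  70  68  71  70  70  70  72  70 105 150 151 150 144  88  73  71  70  76  83  78  74  77  90  88  84  82
234  69  70  73  72  70  70  70  70  69  68  68  67  69  69  69  69  70  70  69  69  69  88 110 121 134 138 123 116 118
240  54  60  63  72  71  66  66  68  73  74  74  72  70  70  88  75  68  67  68  67  67  69  67  85 115 114 111 111 111
246  63  60  78 146 156 154 155 154 155 152 149 146 141 131 121 114  99  86  77  69  66  65  66  67  65  73 105 113 116
```

Run:
```python
from h import *
T,c=c2w('wrist');im=cv2.imread('pics/w10.png')
g=cv2.cvtColor(im,cv2.COLOR_BGR2GRAY).astype(int)
# handle strip edges per row in dark part
cs=[]
for r in range(184,229,2):
    row=g[r,276:302];d=np.diff(row);k=np.where((row>135)&(row<160))[0]+276;cs.append((r,k.min(),k.max()))
print(cs)
for r in(170,200,226):print(plane('wrist',T,c,[(288,r)],.075).round(4))
m=trace('pin_tray','wrist')[0]['mask']
f=[];b=[]
cols=np.r_[230:275:3,300:345:3]
for x in cols: v=np.where(m[:,x])[0];f.append(v.min());b.append(v.max())
P=plane('wrist',T,c,np.c_[cols,f],.035);Q=plane('wrist',T,c,np.c_[cols,b],.035)
for A in(P,Q):
    k=np.polyfit(A[:,1],A[:,0],1);print(90-np.degrees(np.arctan(k[0])),np.polyval(k,.104))
to(.578,.105,.02,87.5)
```

```text
[(184, np.int64(284), np.int64(291)), (186, np.int64(284), np.int64(291)), (188, np.int64(284), np.int64(291)), (190, np.int64(284), np.int64(291)), (192, np.int64(284), np.int64(291)), (194, np.int64(284), np.int64(291)), (196, np.int64(284), np.int64(291)), (198, np.int64(284), np.int64(291)), (200, np.int64(284), np.int64(291)), (202, np.int64(284), np.int64(291)), (204, np.int64(284), np.int64(291)), (206, np.int64(284), np.int64(291)), (208, np.int64(284), np.int64(291)), (210, np.int64(284), np.int64(291)), (212, np.int64(284), np.int64(292)), (214, np.int64(284), np.int64(292)), (216, np.int64(284), np.int64(293)), (218, np.int64(276), np.int64(296)), (220, np.int64(276), np.int64(300)), (222, np.int64(284), np.int64(293)), (224, np.int64(285), np.int64(292)), (226, np.int64(285), np.int64(292)), (228, np.int64(285), np.int64(292))]
[[0.5517 0.1065 0.075 ]]
[[0.584  0.1048 0.075 ]]
[[0.6134 0.1032 0.075 ]]
88.16981946157662 0.5370076839494493
88.12953122961837 0.6215762783377556
t [ -4.4   1.9 206.6] r [ 0.     0.    -0.012] | at [0.5734 0.1033 0.2266] f [-0.3  0.7 -0.2] w 63.8 t 25.65
```

Request:
{"method": "servo_tool", "body": {
  "deltas": [
    {"tx": -5, "ty": 1, "tz": 25, "ax": 0, "ay": 0, "az": -0.02, "claw": 44},
    {"tx": -5, "ty": 1, "tz": 60, "ax": 0, "ay": 0, "az": -0.02, "claw": 44},
    {"tx": -5, "ty": 1, "tz": 95, "ax": 0, "ay": 0, "az": -0.02, "claw": 44},
    {"tx": -5, "ty": 1, "tz": 130, "ax": 0, "ay": 0, "az": -0.02, "claw": 44},
    {"tx": -5, "ty": 1, "tz": 155, "ax": 0, "ay": 0, "az": -0.02, "claw": 44},
    {"tx": -5, "ty": 1, "tz": 175, "ax": 0, "ay": 0, "az": -0.02, "claw": 44},
    {"tx": -5, "ty": 1, "tz": 190, "ax": 0, "ay": 0, "az": -0.02, "claw": 44},
    {"tx": -5, "ty": 1, "tz": 200, "ax": 0, "ay": 0, "az": -0.02, "claw": 44},
    {"tx": -5, "ty": 1, "tz": 205, "ax": 0, "ay": 0, "az": -0.02, "claw": 44},
    {"tx": -5, "ty": 1, "tz": 206, "ax": 0, "ay": 0, "az": -0.02, "claw": 44},
    {"tx": -5, "ty": 1, "tz": 206, "ax": 0, "ay": 0, "az": -0.02, "claw": 44}
  ]
}}

```text
time_s: 26.57
tcp_pos: [0.579, 0.1044, 0.021]
ee_rot: [[-0.999, 0.035, 0.001], [0.035, 0.999, 0.0], [-0.001, 0.0, -1.0]]
wrist_force: [-0.1, 0.0, -0.4]
gripper_width: 0.507
gripper_force: 0.0
```

Run:
```python
from h import *
to(.579,.105,.02,88)
```

```text
t [0.  0.6 1. ] r [ 0.     0.001 -0.   ] | at [0.579  0.1044 0.021 ] f [-0.1  0.  -0.4] w 44.1 t 26.5667
```

Request:
{"method": "servo_tool", "body": {
  "deltas": [
    {"tx": 0, "ty": 0, "tz": 1, "ax": 0, "ay": 0, "az": 0, "claw": 3},
    {"tx": 0, "ty": 0, "tz": 1, "ax": 0, "ay": 0, "az": 0, "claw": 3},
    {"tx": 0, "ty": 0, "tz": 1, "ax": 0, "ay": 0, "az": 0, "claw": 3},
    {"tx": 0, "ty": 0, "tz": 1, "ax": 0, "ay": 0, "az": 0, "claw": 3},
    {"tx": 0, "ty": 0, "tz": 1, "ax": 0, "ay": 0, "az": 0, "claw": 3},
    {"tx": 0, "ty": 0, "tz": 1, "ax": 0, "ay": 0, "az": 0, "claw": 3},
    {"tx": 0, "ty": 0, "tz": 1, "ax": 0, "ay": 0, "az": 0, "claw": 3},
    {"tx": 0, "ty": 0, "tz": 1, "ax": 0, "ay": 0, "az": 0, "claw": 3},
    {"tx": 0, "ty": 0, "tz": 1, "ax": 0, "ay": 0, "az": 0, "claw": 3},
    {"tx": 0, "ty": 0, "tz": 1, "ax": 0, "ay": 0, "az": 0, "claw": 3}
  ]
}}

```text
time_s: 27.4
tcp_pos: [0.5788, 0.1044, 0.0198]
ee_rot: [[-0.999, 0.035, 0.001], [0.035, 0.999, 0.0], [-0.001, 0.0, -1.0]]
wrist_force: [0.6, 0.6, 1.4]
gripper_width: 0.114
gripper_force: 30.0
```

Run:
```python
from h import *
to(.5645,-.1305,.17,87)
```

```text
t [   6.  -235.2 -150.3] r [0.    0.001 0.017] | at [0.5788 0.1044 0.0198] f [0.6 0.6 1.4] w 9.9 t 27.4
```

Request:
{"method": "servo_tool", "body": {
  "deltas": [
    {"tx": 0, "ty": 0, "tz": -2, "ax": 0, "ay": 0, "az": 0, "claw": 3},
    {"tx": 0, "ty": 0, "tz": -7, "ax": 0, "ay": 0, "az": 0, "claw": 3},
    {"tx": 0, "ty": 0, "tz": -16, "ax": 0, "ay": 0, "az": 0, "claw": 3},
    {"tx": 0, "ty": 0, "tz": -30, "ax": 0, "ay": 0, "az": 0, "claw": 3},
    {"tx": 0, "ty": 0, "tz": -48, "ax": 0, "ay": 0, "az": 0, "claw": 3},
    {"tx": 0, "ty": 0, "tz": -68, "ax": 0, "ay": 0, "az": 0, "claw": 3},
    {"tx": 0, "ty": 0, "tz": -90, "ax": 0, "ay": 0, "az": 0, "claw": 3},
    {"tx": 0, "ty": 0, "tz": -112, "ax": 0, "ay": 0, "az": 0, "claw": 3},
    {"tx": 0, "ty": 0, "tz": -130, "ax": 0, "ay": 0, "az": 0, "claw": 3},
    {"tx": 0, "ty": 0, "tz": -142, "ax": 0, "ay": 0, "az": 0, "claw": 3},
    {"tx": 0, "ty": 0, "tz": -148, "ax": 0, "ay": 0, "az": 0, "claw": 3},
    {"tx": 0, "ty": 0, "tz": -150, "ax": 0, "ay": 0, "az": 0, "claw": 3}
  ]
}}

```text
time_s: 28.4
tcp_pos: [0.5787, 0.1043, 0.171]
ee_rot: [[-0.999, 0.035, 0.002], [0.035, 0.999, 0.001], [-0.002, 0.001, -1.0]]
wrist_force: [0.4, 0.7, -2.6]
gripper_width: 0.112
gripper_force: 30.0
```

Request:
{"method": "servo_tool", "body": {
  "deltas": [
    {"tx": 0, "ty": -3, "tz": 0, "ax": 0, "ay": 0, "az": 0.005, "claw": 3},
    {"tx": 0, "ty": -10, "tz": 0, "ax": 0, "ay": 0, "az": 0.01, "claw": 3},
    {"tx": 1, "ty": -22, "tz": 0, "ax": 0, "ay": 0, "az": 0.015, "claw": 3},
    {"tx": 1, "ty": -39, "tz": 0, "ax": 0, "ay": 0, "az": 0.017, "claw": 3},
    {"tx": 2, "ty": -60, "tz": 0, "ax": 0, "ay": 0, "az": 0.017, "claw": 3},
    {"tx": 2, "ty": -83, "tz": 0, "ax": 0, "ay": 0, "az": 0.017, "claw": 3},
    {"tx": 3, "ty": -107, "tz": 0, "ax": 0, "ay": 0, "az": 0.017, "claw": 3},
    {"tx": 3, "ty": -131, "tz": 0, "ax": 0, "ay": 0, "az": 0.017, "claw": 3},
    {"tx": 4, "ty": -154, "tz": 0, "ax": 0, "ay": 0, "az": 0.017, "claw": 3},
    {"tx": 4, "ty": -175, "tz": 0, "ax": 0, "ay": 0, "az": 0.017, "claw": 3},
    {"tx": 5, "ty": -194, "tz": 0, "ax": 0, "ay": 0, "az": 0.017, "claw": 3},
    {"tx": 5, "ty": -210, "tz": 0, "ax": 0, "ay": 0, "az": 0.017, "claw": 3}
  ]
}}

```text
time_s: 29.4
tcp_pos: [0.5646, -0.1079, 0.1685]
ee_rot: [[-0.999, 0.054, -0.003], [0.054, 0.999, -0.0], [0.003, -0.0, -1.0]]
wrist_force: [0.4, 1.0, -3.0]
gripper_width: 0.109
gripper_force: 30.0
```

Request:
{"method": "servo_tool", "body": {
  "deltas": [
    {"tx": 0, "ty": -11, "tz": 0, "ax": 0, "ay": 0, "az": 0, "claw": 3},
    {"tx": 0, "ty": -19, "tz": 0, "ax": 0, "ay": 0, "az": 0, "claw": 3},
    {"tx": 0, "ty": -23, "tz": 0, "ax": 0, "ay": 0, "az": 0, "claw": 3},
    {"tx": 0, "ty": -25, "tz": 0, "ax": 0, "ay": 0, "az": 0, "claw": 3},
    {"tx": 0, "ty": -25, "tz": 0, "ax": 0, "ay": 0, "az": 0, "claw": 3},
    {"tx": 0, "ty": -25, "tz": 0, "ax": 0, "ay": 0, "az": 0, "claw": 3},
    {"tx": 0, "ty": -25, "tz": 0, "ax": 0, "ay": 0, "az": 0, "claw": 3}
  ]
}}

```text
time_s: 29.98
tcp_pos: [0.5649, -0.1298, 0.1696]
ee_rot: [[-0.999, 0.051, 0.0], [0.051, 0.999, 0.0], [-0.0, 0.0, -1.0]]
wrist_force: [0.4, 0.1, -2.6]
gripper_width: 0.113
gripper_force: 30.0
```

Run:
```python
from h import *
to(.5653,-.1306,.07,87)
T,c=c2w('wrist');im=capture('wrist');cv2.imwrite('pics/w11.png',im)
s=sense();zb=s['tcp_pos'][2]-.0198
m=trace('pin_tray','wrist');print(rec('pin_tray','wrist',T),rec('bush_a','wrist',T))
for t in m[:1]:
    m=t['mask'];cols=np.r_[235:270:3,305:340:3]
    f=[np.where(m[:,x])[0].min() for x in cols]
    v,u=np.where(m);print(t['confidence'],u.min(),u.max(),f)
    P=plane('wrist',T,c,np.c_[cols,f],zb+.035);k=np.polyfit(P[:,1],P[:,0],1);print(90-np.degrees(np.arctan(k[0])),'front x',np.polyval(k,s['tcp_pos'][1]))
    print(plane('wrist',T,c,[(u.min(),180),(u.max(),180)],zb+.035).round(4))
T,c=c2w('top');capture('top');print(rect('pin_tray','top',T,c,zb+.035))
print(s['gripper_force'],s['wrist_force'],s['moment'])
```

```text
t [-0.4 -0.8 99.6] r [0.    0.    0.001] | at [ 0.5649 -0.1298  0.1696] f [ 0.4  0.1 -2.6] w 9.8 t 29.9833
[(0.75, array([ 0.5483, -0.1331,  0.1627]))] [(0.73, array([ 0.5636, -0.0802,  0.1826]))]
(0.72, array([ 530.1, -126.3]), array([149.7,  16.7]), 87.1, np.uint64(519))
29.99819666147232 [ 0.77192913 -0.21629769 -3.62549469] [-0.00332321 -0.0352332   0.02701142]
```

Request:
{"method": "servo_tool", "body": {
  "deltas": [
    {"tx": 0, "ty": -1, "tz": 4, "ax": 0, "ay": 0, "az": 0, "claw": 3},
    {"tx": 0, "ty": -1, "tz": 12, "ax": 0, "ay": 0, "az": 0, "claw": 3},
    {"tx": 0, "ty": -1, "tz": 24, "ax": 0, "ay": 0, "az": 0, "claw": 3},
    {"tx": 0, "ty": -1, "tz": 38, "ax": 0, "ay": 0, "az": 0, "claw": 3},
    {"tx": 0, "ty": -1, "tz": 54, "ax": 0, "ay": 0, "az": 0, "claw": 3},
    {"tx": 0, "ty": -1, "tz": 70, "ax": 0, "ay": 0, "az": 0, "claw": 3},
    {"tx": 0, "ty": -1, "tz": 84, "ax": 0, "ay": 0, "az": 0, "claw": 3},
    {"tx": 0, "ty": -1, "tz": 95, "ax": 0, "ay": 0, "az": 0, "claw": 3},
    {"tx": 0, "ty": -1, "tz": 103, "ax": 0, "ay": 0, "az": 0, "claw": 3},
    {"tx": 0, "ty": -1, "tz": 108, "ax": 0, "ay": 0, "az": 0, "claw": 3},
    {"tx": 0, "ty": -1, "tz": 110, "ax": 0, "ay": 0, "az": 0, "claw": 3},
    {"tx": 0, "ty": -1, "tz": 110, "ax": 0, "ay": 0, "az": 0, "claw": 3}
  ]
}}

```text
time_s: 31.28
tcp_pos: [0.5648, -0.1315, 0.0594]
ee_rot: [[-0.999, 0.052, -0.0], [0.052, 0.999, -0.0], [0.0, -0.0, -1.0]]
wrist_force: [0.5, -0.4, -3.2]
gripper_width: 0.107
gripper_force: 30.0
```

Run:
```python
from h import *
for i in range(2): capture('wrist');to(.5653,-.1306,.033,87)
```

```text
t [-0.1  0.9 26.9] r [-0.     0.001  0.   ] | at [ 0.5652 -0.1315  0.0599] f [-0.5 -0.4 -3.1] w 9.6 t 31.3333
t [ 0.2  0.9 27.2] r [-0.     0.002  0.   ] | at [ 0.5654 -0.1315  0.0602] f [-0.9  0.2 -2.4] w 9.8 t 31.3833
```

Request:
{"method": "servo_tool", "body": {
  "deltas": [
    {"tx": 0, "ty": 1, "tz": 3, "ax": 0, "ay": 0, "az": 0, "claw": 3},
    {"tx": 0, "ty": 1, "tz": 6, "ax": 0, "ay": 0, "az": 0, "claw": 3},
    {"tx": 0, "ty": 1, "tz": 9, "ax": 0, "ay": 0, "az": 0, "claw": 3},
    {"tx": 0, "ty": 1, "tz": 12, "ax": 0, "ay": 0, "az": 0, "claw": 3},
    {"tx": 0, "ty": 1, "tz": 15, "ax": 0, "ay": 0, "az": 0, "claw": 3},
    {"tx": 0, "ty": 1, "tz": 17, "ax": 0, "ay": 0, "az": 0, "claw": 3},
    {"tx": 0, "ty": 1, "tz": 18, "ax": 0, "ay": 0, "az": 0, "claw": 3},
    {"tx": 0, "ty": 1, "tz": 18, "ax": 0, "ay": 0, "az": 0, "claw": 3}
  ]
}}

```text
time_s: 32.05
tcp_pos: [0.5646, -0.1305, 0.0411]
ee_rot: [[-0.999, 0.052, -0.001], [0.052, 0.999, -0.0], [0.001, -0.0, -1.0]]
wrist_force: [0.6, 0.1, -3.6]
gripper_width: 0.11
gripper_force: 30.0
```

Request:
{"method": "servo_tool", "body": {
  "deltas": [
    {"tx": 0, "ty": 0, "tz": 2, "ax": 0, "ay": 0, "az": 0, "claw": 3},
    {"tx": 0, "ty": 0, "tz": 4, "ax": 0, "ay": 0, "az": 0, "claw": 3},
    {"tx": 0, "ty": 0, "tz": 5, "ax": 0, "ay": 0, "az": 0, "claw": 3},
    {"tx": 0, "ty": 0, "tz": 5, "ax": 0, "ay": 0, "az": 0, "claw": 3}
  ]
}}

```text
time_s: 32.38
tcp_pos: [0.5645, -0.1304, 0.0362]
ee_rot: [[-0.999, 0.052, -0.001], [0.052, 0.999, 0.0], [0.001, 0.0, -1.0]]
wrist_force: [-0.5, 0.7, -2.8]
gripper_width: 0.114
gripper_force: 30.0
```

Pins are in the sockets with no contact force; go to the seat.

Request:
{"method": "servo_tool", "body": {
  "deltas": [
    {"tx": 0, "ty": 0, "tz": 1, "ax": 0, "ay": 0, "az": 0, "claw": 3},
    {"tx": 0, "ty": 0, "tz": 2, "ax": 0, "ay": 0, "az": 0, "claw": 3},
    {"tx": 0, "ty": 0, "tz": 3, "ax": 0, "ay": 0, "az": 0, "claw": 3},
    {"tx": 0, "ty": 0, "tz": 3, "ax": 0, "ay": 0, "az": 0, "claw": 3}
  ]
}}

```text
time_s: 32.72
tcp_pos: [0.5646, -0.1305, 0.0333]
ee_rot: [[-0.999, 0.052, -0.0], [0.052, 0.999, 0.0], [0.0, -0.0, -1.0]]
wrist_force: [-0.3, -0.5, -2.1]
gripper_width: 0.109
gripper_force: 30.0
```

Request:
{"method": "servo_tool", "body": {
  "deltas": [
    {"tx": 0, "ty": 0, "tz": 1, "ax": 0, "ay": 0, "az": 0, "claw": 3},
    {"tx": 0, "ty": 0, "tz": 1, "ax": 0, "ay": 0, "az": 0, "claw": 3}
  ]
}}

```text
time_s: 32.88
tcp_pos: [0.5648, -0.1305, 0.0329]
ee_rot: [[-0.999, 0.052, 0.0], [0.052, 0.999, -0.0], [-0.0, -0.0, -1.0]]
wrist_force: [-2.0, 0.2, -1.0]
gripper_width: 0.112
gripper_force: 30.0
```

Request:
{"method": "servo_tool", "body": {
  "deltas": [
    {"tx": 0, "ty": 0, "tz": 0, "ax": 0, "ay": 0, "az": 0, "claw": 36},
    {"tx": 0, "ty": 0, "tz": 0, "ax": 0, "ay": 0, "az": 0, "claw": 36},
    {"tx": 0, "ty": 0, "tz": 0, "ax": 0, "ay": 0, "az": 0, "claw": 36},
    {"tx": 0, "ty": 0, "tz": 0, "ax": 0, "ay": 0, "az": 0, "claw": 36},
    {"tx": 0, "ty": 0, "tz": 0, "ax": 0, "ay": 0, "az": 0, "claw": 36},
    {"tx": 0, "ty": 0, "tz": 0, "ax": 0, "ay": 0, "az": 0, "claw": 36},
    {"tx": 0, "ty": 0, "tz": -10, "ax": 0, "ay": 0, "az": 0, "claw": 36},
    {"tx": 0, "ty": 0, "tz": -30, "ax": 0, "ay": 0, "az": 0, "claw": 36},
    {"tx": 0, "ty": 0, "tz": -60, "ax": 0, "ay": 0, "az": 0, "claw": 36},
    {"tx": 0, "ty": 0, "tz": -100, "ax": 0, "ay": 0, "az": 0, "claw": 36},
    {"tx": 0, "ty": 0, "tz": -140, "ax": 0, "ay": 0, "az": 0, "claw": 36},
    {"tx": 0, "ty": 0, "tz": -180, "ax": 0, "ay": 0, "az": 0, "claw": 36}
  ]
}}

```text
time_s: 33.88
tcp_pos: [0.5643, -0.1306, 0.2153]
ee_rot: [[-0.999, 0.052, 0.001], [0.052, 0.999, -0.0], [-0.001, -0.0, -1.0]]
wrist_force: [0.5, -0.1, 0.2]
gripper_width: 0.412
gripper_force: 0.0
```

Request:
{"method": "servo_tool", "body": {
  "deltas": [
    {"tx": 15, "ty": 0, "tz": -40, "ax": 0, "ay": 0, "az": 0, "claw": 36},
    {"tx": 35, "ty": 0, "tz": -80, "ax": 0, "ay": 0, "az": 0, "claw": 36},
    {"tx": 45, "ty": 0, "tz": -95, "ax": 0, "ay": 0, "az": 0, "claw": 36},
    {"tx": 45, "ty": 0, "tz": -95, "ax": 0, "ay": 0, "az": 0, "claw": 36},
    {"tx": 45, "ty": 0, "tz": -95, "ax": 0, "ay": 0, "az": 0, "claw": 36}
  ]
}}

```text
time_s: 34.3
tcp_pos: [0.5198, -0.128, 0.31]
ee_rot: [[-0.999, 0.052, 0.005], [0.052, 0.999, 0.0], [-0.005, 0.001, -1.0]]
wrist_force: [0.4, -0.4, -1.0]
gripper_width: 0.411
gripper_force: 0.0
```

Run:
```python
from h import *
to(.565,-.131,.3,87)
T,c=c2w('wrist');im=capture('wrist');cv2.imwrite('pics/w12.png',im)
for l in['pin_tray','bush_a','oilstone','lid']:print(l,rec(l,'wrist',T))
print(rect('pin_tray','wrist',T,c,.048),rect('pin_tray','wrist',T,c,.06))
m=trace('pin_tray','wrist')
if m:
    m=m[0]['mask'];cols=np.r_[250:280:3,300:325:3];s=[]
    for q in(np.min,np.max):
        e=[q(np.where(m[:,x])[0]) for x in cols];P=plane('wrist',T,c,np.c_[cols,e],.048);k=np.polyfit(P[:,1],P[:,0],1);print(90-np.degrees(np.arctan(k[0])),np.polyval(k,-.131))
T,c=c2w('top');capture('top');print(rec('oilstone','top',T),rect('oilstone','top',T,c,.022),rec('plug_gauge','top',T),rec('marker','top',T),rec('tin','top',T),rec('lid','top',T))
```

```text
t [-45.2  -0.6  10.3] r [0.001 0.005 0.   ] | at [ 0.5198 -0.128   0.31  ] f [ 0.4 -0.4 -1. ] w 35.8 t 34.3
pin_tray [(0.58, array([ 0.5671, -0.133 ,  0.0301]))]
bush_a [(0.78, array([0.6711, 0.2099, 0.0256])), (0.74, array([ 0.5714, -0.0771,  0.0592])), (0.74, array([0.6052, 0.233 , 0.0223]))]
oilstone [(0.64, array([0.4206, 0.0423, 0.0235]))]
lid [(0.89, array([ 0.6467, -0.1338,  0.1975])), (0.67, array([ 0.5701, -0.0741,  0.0587])), (0.67, array([0.4223, 0.0409, 0.0219]))]
(0.92, array([ 570.1, -130.1]), array([149.5, 100.3]), 87.0, np.uint64(5959)) (0.92, array([ 566.9, -130. ]), array([145.6,  97.7]), 87.0, np.uint64(5959))
87.46448253250725 0.5203224905249565
86.9150609088411 0.6078995984409329
[] None [] [] [(0.63, array([ 0.7685, -0.001 ,  0.0536]))] [(0.62, array([ 0.6542, -0.1276,  0.2319]))]
```

Run:
```python
from h import *
T,c=c2w('wrist');capture('wrist')
for r in recognise('bush_b','wrist'):print(round(r['confidence'],2),(T@np.r_[r['xyz'],1])[:3].round(3))
T,c=c2w('scene');capture('scene');print([rec(l,'scene',T) for l in('marker','plug_gauge','lid')])
for r in recognise('bush_b','scene'):print(round(r['confidence'],2),(T@np.r_[r['xyz'],1])[:3].round(3))
s=sense();print(s['wrist_force'],s['time_s'])
```

```text
0.62 [ 0.574 -0.173  0.053]
0.5 [0.672 0.21  0.024]
0.47 [ 0.571 -0.077  0.061]
[[(0.76, array([0.6579, 0.1025, 0.0115]))], [], [(0.68, array([ 0.6342, -0.1311,  0.1749]))]]
0.55 [ 0.573 -0.178  0.047]
0.42 [0.6   0.235 0.025]
[-0.45235726  0.70406288  0.38035645] 35.4
```

Both bushes stand in the tray, the lid is open at about 1.8 rad, the stone is on the bench, and the gripper touches nothing.

```bash
python3 -c "
from station import *
print(finish_job())"
```

```text
the job is handed in; nothing more can be done
None
```

I handed the job in at about 35 s. My last measurements had the oilstone flat on the bench, the lid open at about 1.8 rad, and the tray seated with both bushes in it. The marker and tin were where they started; the plug gauge was hidden from the cameras in the last checks, so I could not confirm it. The hand-in returned no verdict.

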